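# Ballast a rod-rack glue-up and hold its corner square

## Task

I am gluing up a small wooden rack for glass rods, and the upright at the end of the base board leans in and springs back when let go. To keep the board from skidding, stack the two loose tins squarely on the tin already standing on it, one on the other, and let go of them; then stand the try square on the board and press it into the inside corner, until its foot sits flat on the board and its blade lies flush along the upright, so that the square alone brings the upright to a right angle. Finish while still gripping the square and holding it pressed there, without having shoved the board along the bench or disturbed the other things.

Things in the scene. Friction and masses are not known exactly. Their poses are not given: they have to be found in the camera images.
- board: Pale wooden base board lying loose on the bench, 340 x 110 x 18 mm, 0.36 kg. Origin at the centre of its underside; x along its length towards the end that carries the upright, y across it, z up. It slides on the bench if pushed hard.
- corner (a point): Inside corner of the glue-up: middle of the line where the upright's inner face meets the board's top, at (152, 0, 18) mm in the board's frame; same axes as the board (x points out of the corner, into the upright).
- upright (a joint): Lean of the upright (pale board 18 mm thick, 110 wide, 220 high) about the bottom edge of its inner face, a line through corner. 0 rad = square to the board, positive = leaning in over it; starts at 0.10 to 0.15. The fresh joint is stiff and springy: about 0.2 N m brings it to 0; let go, it springs back to 0.05 or more.
- upright_top (a point): Middle of the top edge of the upright's inner face, 220 mm above the board's top.
- tin_a: Closed plain metal tin with a flat lid, 90 x 60 x 45 mm, 0.42 kg, standing on the board at its free end, 115 mm from the board's middle, its 90 mm length across the board. Origin at the centre of its underside, x along the 90 mm, y along the 60 mm, z up.
- tin_b: Identical tin, loose on the bench to the left; same size and axes (0.3 to 0.6 kg).
- tin_c: Identical tin, loose on the bench to the left; same size and axes (0.3 to 0.6 kg).
- try_square: Carpenter's try square, 0.19 kg, standing on the long edge (foot) of its dark wooden stock: 130 mm long, 20 thick, 28 high. At one end of the stock a steel blade, 30 mm wide, 3 thick, rises to 150 mm above the foot. Origin at the outer corner (heel), foot level, mid-thickness; x points outward from the blade's outer edge, the way it must face the upright; y across the thickness; z up.
- square_heel (a point): Outer corner (heel) of the try square, at its origin. Stock and blade lie behind it, along -x. Grip the stock across its 20 mm thickness about 95 mm behind the heel, where the gripper clears the blade.
- square_tail (a point): Far end of the stock at foot level, 130 mm behind the heel.
- blade_tip (a point): Upper end of the blade's outer edge, 150 mm above the heel.
- glue_bottle: White glue bottle, 52 mm across, 150 mm high. Bystander: leave alone. Origin on its underside.
- steel_cup: Steel cup, 64 mm across, 75 mm high. Bystander: leave alone. Origin on its underside.
- bead_jar: Glass jar with metal lid, 56 mm across, 75 mm high. Bystander: leave alone. Origin on its underside.
- bead_mould: Brass bead mould, a notched bar 75 x 28 x 24 mm, between tins and board. Bystander: leave alone. Origin on its underside.
- marver: Dark paddle with wooden handle, 215 mm long along x, origin at the paddle's handle end. Bystander: leave alone. Origin on its underside.
- hammer: Hammer lying beyond the board. Bystander: leave alone. Origin on its underside.
- screwdriver: Screwdriver lying beyond the tins. Bystander: leave alone. Origin on its underside.
There are look-alikes about, which are no part of the job. Leave any green look-alike of the tin_b alone.

How it is judged:
On the way:
1. both loose tins are stacked squarely on the tin on the board, let go and at rest (((z of tin_b in the frame of tin_a between 0.042 and 0.048 m and horizontal distance between tin_b and tin_a below 0.008 m and angle between the x axis of tin_b and the x axis of tin_a, either way round below 0.12 rad and z of tin_c in the frame of tin_b between 0.042 and 0.048 m and horizontal distance between tin_c and tin_b below 0.008 m and angle between the x axis of tin_c and the x axis of tin_b, either way round below 0.12 rad) or (z of tin_c in the frame of tin_a between 0.042 and 0.048 m and horizontal distance between tin_c and tin_a below 0.008 m and angle between the x axis of tin_c and the x axis of tin_a, either way round below 0.12 rad and z of tin_b in the frame of tin_c between 0.042 and 0.048 m and horizontal distance between tin_b and tin_c below 0.008 m and angle between the x axis of tin_b and the x axis of tin_c, either way round below 0.12 rad)) and contact force between the fingers and tin_b below 0.3 N and contact force between the fingers and tin_c below 0.3 N and linear speed of each of tin_b, tin_c below 0.02 m/s and x of tin_a in the frame of board between -0.14 and -0.09 m and y of tin_a in the frame of board between -0.025 and 0.025 m and z of tin_a in the frame of board between 0.015 and 0.021 m), for 0.3 s.
At the end, for the whole second after the job is handed in: Tins in a column, in its place on the board, each within 8 mm and 0.12 rad of the one below, let go. Fingers hold the square in the corner: heel and tail within 2.5 mm of board and upright, true to 0.035 rad, over 1 N on each. Upright 0 +/- 0.02 rad, untouched by the arm. Board moved under 25 mm (all of step 1 and value of joint upright between -0.02 and 0.02 rad and x of square_heel in the frame of corner between -0.0025 and 0.0025 m and z of square_heel in the frame of corner between -0.002 and 0.002 m and z of square_tail in the frame of corner between -0.0025 and 0.0025 m and y of square_heel in the frame of corner between -0.04 and 0.04 m and angle between the x axis of try_square and the x axis of board, either way round below 0.035 rad and angle between try_square's own z axis and vertical below 0.035 rad and contact force between try_square and upright above 1 N and contact force between try_square and board above 1 N and contact force between the fingers and try_square above 2 N and contact force between the arm and upright below 0.3 N and linear speed of try_square below 0.01 m/s and distance of board from where it was at the start of the episode below 0.025 m); the arm keeps its last pose, push and grip.
It fails at once if a bystander on the bench is pushed more than 30 mm away (distance of any of glue_bottle, steel_cup, bead_jar, bead_mould, marver, hammer, screwdriver from where it was at the start of the episode above 0.03 m).
It also fails if it takes over 72 s, if anything falls off the work surface, if the arm or the gripper's body presses on something with over 40 N, if the wrist force passes 120 N, or if a joint passes its speed limit or range.

## Robot

A 7-joint arm with a two-finger parallel gripper is mounted at the origin on the work surface. World frame = base frame: x ahead of the robot, y to its left, z up, the work surface at z = 0. Lengths are in m, angles in rad, forces in N, time in s.
With the tool pointing down it reaches from about 0.425 to 1.025 m from the base axis. Payload 9.4 kg.
Tool frame: the origin (TCP) lies midway between the tips of the shut fingers; the grasp point (between the pads) lies 19 mm behind it; x points along the fingers, z is the direction in which the jaws open and shut, and the axes are right-handed (so a half turn about x gives the same grasp; the last joint's range is limited). The gripper opens to 93 mm and grips with 3 to 60 N. Pads are 15 mm wide; open, the fingers measure 128 mm over their backs; the gripper's body (75 mm by 188 mm) begins 65 mm behind the grasp point.
Start: joints at [-1.237, 0.599, -0.003, 1.599, 0.002, 0.943, -0.08], TCP at [0.29, 0.665, 0.219] pointing down, gripper open.
Joint ranges: [-2.57, 2.57], [-0.35, 1.97], [-1.29, 1.29], [0.11, 2.56], [-1.05, 4.19], [0.11, 1.86], [-2.63, 2.63]. Speed limits (rad/s): [2.22, 2.22, 3.01, 3.01, 3.14, 3.14, 3.14].

## Interface

Orientations are given as [roll, pitch, yaw] about the fixed x, y, z axes, in that order (R = Rz(yaw) Ry(pitch) Rx(roll)).
In Python, from bench import ctrl, imaging gives the robot as it stands.
- The arm moves only by the tool servo_tool, never from a script. Its argument "moves" is text: rows parted by semicolons, each of 7 numbers parted by spaces: the shift along the tool's x, y, z in units of 40 mm (1.0 is 40 mm), then the turn, a rotation vector about the tool's x, y, z in rad, then the finger opening in mm, from 0 to 93. In form: x y z wx wy wz claw; .... A call has 1 to 5 rows; each row is the pose to reach, as a shift and turn from the pose commanded when the call began, along the tool's axes at that moment; what a row does not reach only later rows make up. A row lasts 1/8 s, in which the tool goes at most 62.5 mm and 10.7 degrees, less where a joint would pass 70% of its speed; a pose out of reach is approached as far as the arm can. A call with a gripper value outside its range is refused whole. The fingers move at their own pace and stop on an object; "newtons" is the grip in N (left out, the last holds). Time passes only in rows, so rows that repeat a pose let the fingers close. It gives the time, the measured TCP pose, the force and the opening at its end, in the units of the state.
- ctrl.get_state(): the state, without advancing time (a new reading comes with each control period).
- imaging.read_camera(name): name is "scene" or "side" or "wrist"; returns the picture (480x640x3 uint8, red, green, blue); there is no depth.
- imaging.camera_info(name): a dict with "intrinsics" (3x3 intrinsics, pixels), "position" and "rotation" of the camera in the world. Camera axes: x right, y down, z forward; pixel columns grow to the right and rows downward; lengths in m; the calibration is good to about 2 mm. A picture is of the moment at which its call begins: read the wrist's pose just before it. camera_info takes no time and is no camera call; for the wrist camera it gives the pose at the moment of the call.
- ctrl.job_done(): hands the job in, once; it reports no verdict.
The state is a dict: "t": time; "qpos": joint angles; "dq": joint speeds; "tau": joint torques, N m; "eef_pos": TCP position; "orientation": TCP orientation; "ft_force": force on the tool from outside, world axes, zero at the start; "ft_torque": the same for the moment, N m; "finger_gap": finger opening in m.
Only numpy, scipy, OpenCV 4.12 (cv2) and the standard library are available. Lean on these libraries where they do the work, as an engineer would, in place of code of your own. Each camera call takes 0.05 s, during which the arm holds its last target.

## Working session

There is one attempt and no reset: what is moved stays moved. The work goes in short steps, Python scripts to look and compute and a tool call to move; the robot and the scene stay as the last step left them, time stands still between calls to the robot, and variables do not carry over. Pictures are saved under pics/ and viewed, and the job is handed in when it is done.

Besides the shell and the picture viewer there is one more tool, called after "Emit:" in YAML: its name, and indented under it one key for each argument. servo_tool: Moves the arm, as the interface text tells. Its arguments: {"type":"object","properties":{"moves":{"type":"string"},"newtons":{"type":"number"}},"required":["moves"]}

```bash
ls; mkdir -p pics
python3 - <<'E'
from bench import ctrl, imaging
import cv2
for n in ("scene","side","wrist"):
    i=imaging.camera_info(n); print(n,i)
    im=imaging.read_camera(n); cv2.imwrite(f"pics/{n}0.png",im[...,::-1])
print(ctrl.get_state())
E
```

```text
pics
scene {'intrinsics': array([[458.11237684,   0.        , 314.9653449 ],
       [  0.        , 458.11237684, 230.87496526],
       [  0.        ,   0.        ,   1.        ]]), 'position': array([0.92333328, 0.44168071, 1.13719651]), 'rotation': array([-2.6219025 , -0.01275448,  2.40115739])}
side {'intrinsics': array([[623.11114213,   0.        , 326.40130988],
       [  0.        , 623.11114213, 238.59620473],
       [  0.        ,   0.        ,   1.        ]]), 'position': array([-0.15076807,  0.91244614,  1.5768704 ]), 'rotation': array([-2.48445463,  0.0142587 , -2.49271914])}
wrist {'intrinsics': array([[412.71198755,   0.        , 329.17918022],
       [  0.        , 412.71198755, 234.098408  ],
       [  0.        ,   0.        ,   1.        ]]), 'position': array([0.22109229, 0.69387324, 0.38367143]), 'rotation': array([2.86382094e+00, 7.78376480e-04, 1.16017886e+00])}
{'t': 0.15, 'qpos': array([-1.23668627,  0.59993063, -0.00254279,  1.59994127,  0.00182237,
        0.94286564, -0.07979361]), 'dq': array([-0.00059074, -0.00047227, -0.00113024, -0.00240696, -0.00124804,
       -0.00086499, -0.00085721]), 'tau': array([ 3.11239732e-03, -7.65584707e+01,  1.49926711e+00, -2.52566636e+01,
       -5.22969291e-02,  1.48224056e-02,  1.19978008e-04]), 'eef_pos': array([0.28940189, 0.66434792, 0.21796783]), 'orientation': array([-3.02863986,  1.56965307, -1.86857619]), 'ft_force': array([ 0.3989886 , -0.08636407,  0.27124422]), 'ft_torque': array([-0.02471738,  0.00920334, -0.04339537]), 'finger_gap': 0.09300306771316338}
```

View pics/scene0.png

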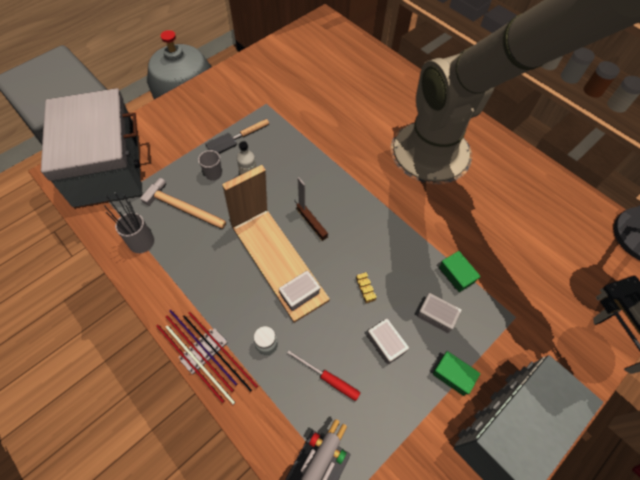

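View pics/side0.png

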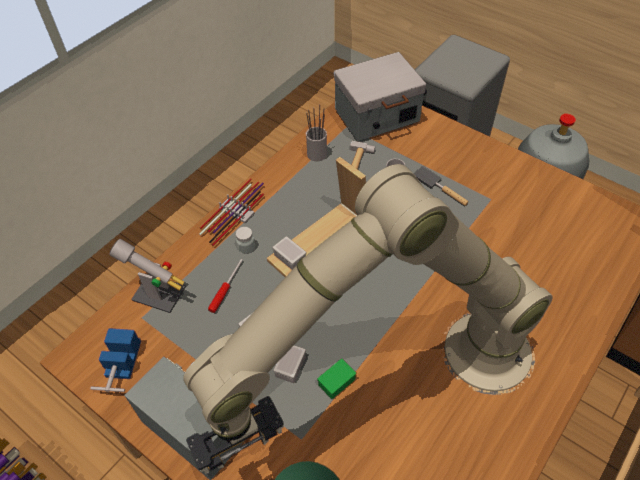

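View pics/wrist0.png

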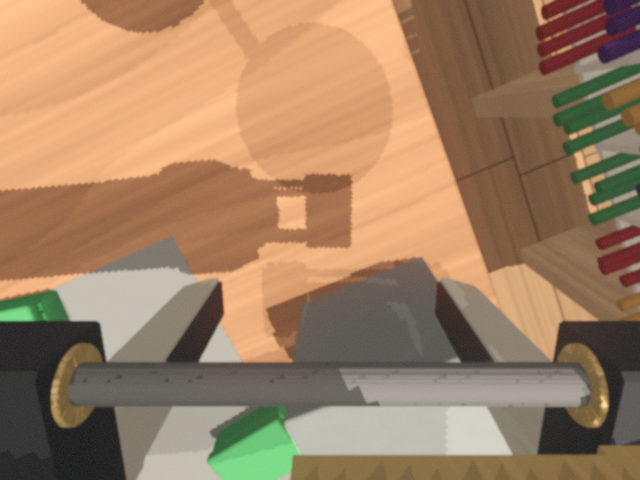

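The tin candidates in the scene view are grey at (440,311), grey at (388,340), grey on the board at (299,289) (tin_a), and green at (460,271) and (456,373), which are look-alikes to leave alone. The loose grey pair is tin_b and tin_c. Next I'll measure.

```bash
cat > h.py <<'E'
import numpy as np, cv2
from scipy.spatial.transform import Rotation as R
from bench import ctrl, imaging
def info(n):
    i=imaging.camera_info(n); return i["intrinsics"],np.array(i["position"]),R.from_euler('xyz',i["rotation"]).as_matrix()
def ray(c,px):
    K,p,Rm=c; d=Rm@np.linalg.inv(K)@np.array([px[0],px[1],1.]); return p,d
def onz(c,px,z):
    p,d=ray(c,px); return p+d*(z-p[2])/d[2]
def proj(c,P):
    K,p,Rm=c; q=Rm.T@(np.asarray(P,float)-p); q=K@q; return q[:2]/q[2]
def grab(n,name):
    c=info(n); im=imaging.read_camera(n)[...,::-1].copy(); cv2.imwrite(f"pics/{name}.png",im); return c,im
E
python3 - <<'E'
from h import *
c=info("scene"); im=cv2.imread("pics/scene0.png")
print(proj(c,[0,0,0]))
cv2.imwrite("pics/crop1.png",cv2.resize(im[230:400,230:490],None,fx=3,fy=3,interpolation=cv2.INTER_CUBIC)[:600,:800])
cv2.imwrite("pics/crop2.png",cv2.resize(im[150:330,190:350],None,fx=3.3,fy=3.3,interpolation=cv2.INTER_CUBIC))
for n,p in dict(tb=(440,311),tc=(388,340),ta=(299,289)).items():
    print(n,im[p[1]-4:p[1]+5,p[0]-6:p[0]+7].reshape(-1,3).mean(0),onz(c,p,.063 if n=='ta' else .045))
E
```

```text
[430.57943843 150.52289925]
tb [135.72649573 143.47863248 160.1025641 ] [0.41464646 0.37026796 0.045     ]
tc [176.35897436 185.92307692 205.20512821] [0.56543067 0.33299232 0.045     ]
ta [168.24786325 177.48717949 196.44444444] [0.64217915 0.09475685 0.063     ]
```

View pics/crop1.png

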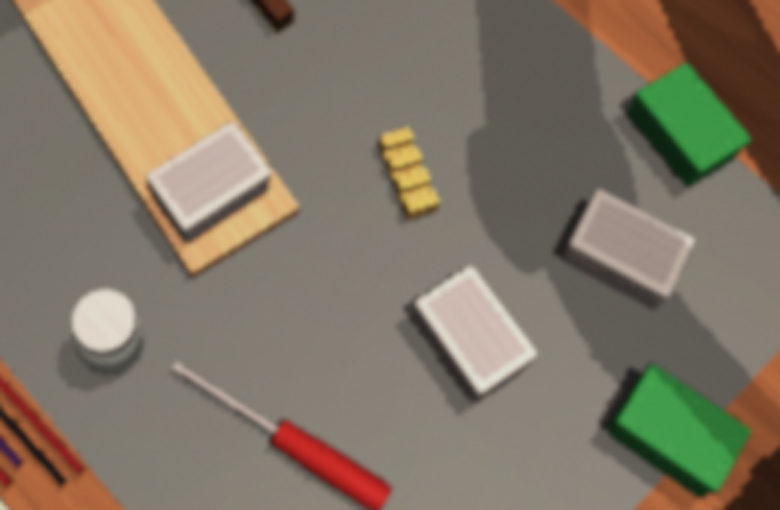

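View pics/crop2.png

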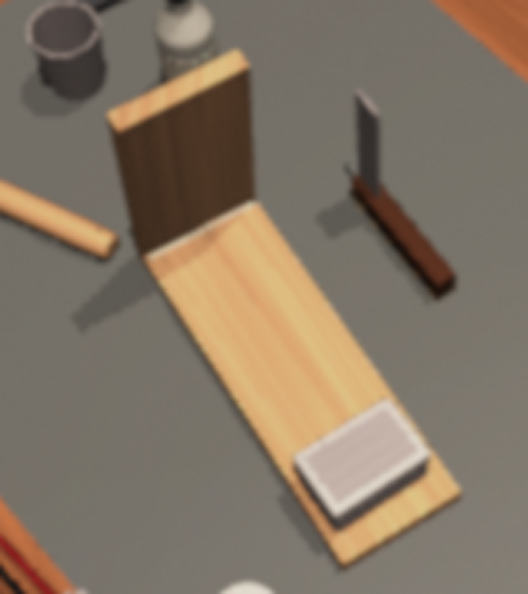

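```bash
cat >> h.py <<'E'
def tinrect(c,im,seed,z,thr,win=35,show=None):
    x,y=map(int,seed); g=im.min(2).astype(np.uint8)
    g=cv2.cvtColor(im,cv2.COLOR_BGR2GRAY)
    m=np.zeros_like(g); y0,x0=max(0,y-win),max(0,x-win)
    sub=g[y0:y+win,x0:x+win]; s=cv2.resize(sub,None,fx=8,fy=8,interpolation=cv2.INTER_CUBIC)
    b=(s>thr).astype(np.uint8); n,lab,st,cen=cv2.connectedComponentsWithStats(b)
    k=lab[(y-y0)*8,(x-x0)*8]; 
    cs,_=cv2.findContours((lab==k).astype(np.uint8),cv2.RETR_EXTERNAL,cv2.CHAIN_APPROX_NONE)
    p=max(cs,key=len)[:,0,:].astype(float); p=(p+.5)/8-.5+[x0,y0]
    w=np.array([onz(c,q,z)[:2] for q in p]); r=cv2.minAreaRect((w*1000).astype(np.float32))
    (cx,cy),(a,bb),an=r
    if a<bb: a,bb,an=bb,a,an+90
    return np.array([cx,cy]),(a,bb),(an+90)%180-90
E
python3 - <<'E'
from h import *
c=info("scene"); im=cv2.imread("pics/scene0.png")
for n,s,z,ts in (("tb",(440,311),.045,(110,120,130)),("tc",(388,340),.045,(130,145,160)),("ta",(299,289),.063,(130,145,160))):
    for t in ts: print(n,t,tinrect(c,im,s,z,t))
pts=lambda q:[(x/3.3+190,y/3.3+150) for x,y in q]
for z,q in ((.018,[(258,203),(147,258),(345,567),(461,492)]),(.0,[(445,295),(353,190),(440,298)]),(.028,[(455,277),(437,288),(355,172)])):
    print(z,[onz(c,p,z).round(4)[:2] for p in pts(q)])
s=ctrl.get_state(); print(R.from_euler('xyz',s['orientation']).as_matrix().round(3))
E
```

```text
tb 110 (array([392.09512329, 380.11700439]), (164.8365478515625, 139.72251892089844), 33.51448440551758)
tb 120 (array([398.08786011, 380.75109863]), (161.1034698486328, 135.51589965820312), 37.14791488647461)
tb 130 (array([409.93826294, 370.56323242]), (91.91847229003906, 63.139503479003906), -72.94809913635254)
tc 130 (array([575.86871338, 339.5184021 ]), (172.32122802734375, 139.3032989501953), -42.263465881347656)
tc 145 (array([561.85510254, 331.19332886]), (91.61906433105469, 61.51466369628906), 80.03889465332031)
tc 160 (array([562.16870117, 331.22735596]), (89.71439361572266, 59.78500747680664), 80.07671356201172)
ta 130 (array([637.8638916 ,  59.15919113]), (198.47393798828125, 108.63762664794922), 81.05660247802734)
ta 145 (array([638.29766846,  58.76104355]), (197.6409454345703, 106.61804962158203), 80.82661437988281)
ta 160 (array([638.22491455,  58.3626709 ]), (196.7880859375, 104.27082824707031), 80.77249908447266)
0.018 [array([ 0.5376, -0.159 ]), array([ 0.6432, -0.1795]), array([0.6977, 0.1395]), array([0.59  , 0.1547])]
0.0 [array([0.4716, 0.0104]), array([ 0.4597, -0.1227]), array([0.4768, 0.0096])]
0.028 [array([0.4647, 0.014 ]), array([0.4831, 0.0116]), array([ 0.4575, -0.1217])]
[[-0.    -0.917  0.399]
 [-0.001  0.399  0.917]
 [-1.    -0.    -0.001]]
```

```bash
cat >> h.py <<'E'
def plan(xyz,yawdeg,s=None):
    s=s or ctrl.get_state(); R0=R.from_euler('xyz',s['orientation']).as_matrix(); a=np.radians(yawdeg)
    R1=np.array([[0,-np.sin(a),np.cos(a)],[0,np.cos(a),np.sin(a)],[-1,0,0]])
    d=R0.T@(np.array(xyz)-s['eef_pos'])/.04; w=R.from_matrix(R0.T@R1).as_rotvec()
    print("PLAN",d.round(3),w.round(4))
    return d,w
def st():
    s=ctrl.get_state(); R0=R.from_euler('xyz',s['orientation']).as_matrix()
    print("t",s['t'],"tcp",np.round(s['eef_pos'],4),"yawz",np.degrees(np.arctan2(R0[1,2],R0[0,2])).round(2),"toolx",R0[:,0].round(3),"F",np.round(s['ft_force'],2),"gap",round(s['finger_gap'],4),"q",np.round(s['qpos'],2)); return s
E
python3 -c "
from h import *
st(); plan([.562,.331,.16],-10)"
```

```text
t 0.15 tcp [0.2894 0.6643 0.218 ] yawz 66.47 toolx [-0.    -0.001 -1.   ] F [ 0.4  -0.09  0.27] gap 0.093 q [-1.24  0.6  -0.    1.6   0.    0.94 -0.08]
PLAN [ 1.456 -9.575 -4.918] [ 1.3346e+00 -9.0000e-04  9.0000e-04]
```

Emit:
servo_tool:
  moves: "0.5 -9.575 -4.918 1.3346 -0.001 0.001 93; 0.5 -9.575 -4.918 1.3346 -0.001 0.001 93; 0.5 -9.575 -4.918 1.3346 -0.001 0.001 93; 1 -9.575 -4.918 1.3346 -0.001 0.001 93; 1.45 -9.575 -4.918 1.3346 -0.001 0.001 93"
  newtons: 25

```text
t: 0.78
eef_pos: [0.4872, 0.4231, 0.1883]
orientation: [0.85, 1.569, 1.066]
ft_force: [0.6, 0.7, -0.8]
finger_gap: 0.0928
```

```bash
python3 -c "
from h import *
st(); plan([.562,.331,.16],-10)"
```

```text
t 0.775 tcp [0.4872 0.4231 0.1883] yawz 12.4 toolx [ 0.001  0.002 -1.   ] F [ 0.62  0.65 -0.84] gap 0.0928 q [-0.97  0.54  0.25  1.83 -0.18  0.78 -0.41]
PLAN [ 0.705 -2.65   1.331] [ 0.3909  0.001  -0.0018]
```

Emit:
servo_tool:
  moves: "0.7 -2.65 1.331 0.39 0.001 -0.002 93; 0.7 -2.65 1.331 0.39 0.001 -0.002 93; 0.7 -2.65 1.331 0.39 0.001 -0.002 93; 0.7 -2.65 1.331 0.39 0.001 -0.002 93"

```text
t: 1.27
eef_pos: [0.5608, 0.3334, 0.1597]
orientation: [-2.43, 1.569, -2.597]
ft_force: [-0.3, 0.9, 0.8]
finger_gap: 0.0926
```

```bash
python3 -c "
from h import *
st(); c,im=grab('wrist','w1'); c2,im2=grab('scene','s1'); st(); print(proj(c,[.562,.331,.045]))"
```

```text
t 1.275 tcp [0.5608 0.3334 0.1597] yawz -9.53 toolx [-0.002 -0.001 -1.   ] F [-0.31  0.86  0.76] gap 0.0926 q [-0.84  0.6   0.34  1.84 -0.28  0.75 -0.52]
t 1.375 tcp [0.5603 0.3346 0.16  ] yawz -9.4 toolx [-0.001 -0.    -1.   ] F [ 0.58  0.07 -0.49] gap 0.0929 q [-0.84  0.6   0.33  1.84 -0.28  0.75 -0.52]
[329.20022606 230.83848248]
```

View pics/w1.png

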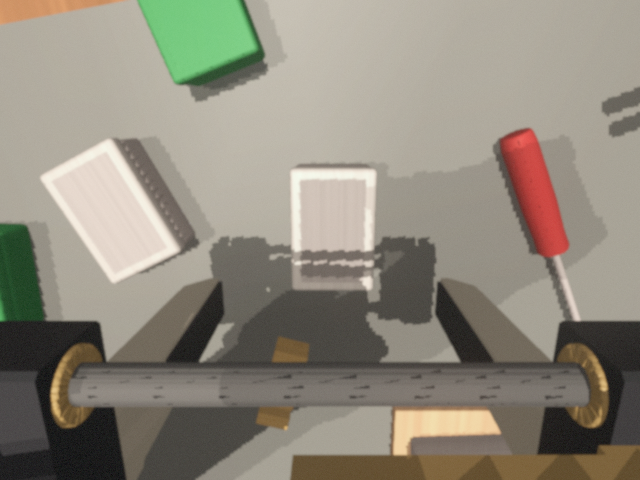

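View pics/s1.png

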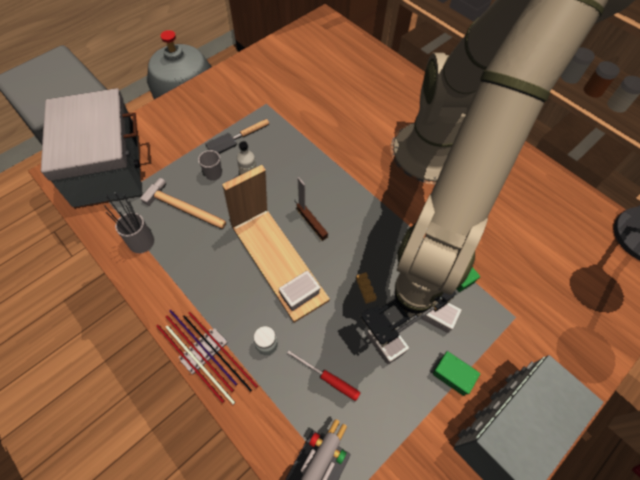

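The wrist view shows the plain grey tin, tin_c, between the jaws at (291–377, 165–290). The other grey tin, tin_b, is at about (115,210), and the green ones stand apart.

```bash
python3 -c "
from h import *
c=info('wrist')
def q(l,z=.045):
    P=np.array([onz(c,p,z)[:2] for p in l]); print(P.mean(0).round(4),np.linalg.norm(np.roll(P,-1,0)-P,axis=1).round(4),np.degrees(np.arctan2(*(np.roll(P,-1,0)-P).T[::-1])).round(1))
q([(291,167),(377,167),(375,290),(293,290)])
q([(42,178),(112,140),(183,245),(115,282)])
plan([.562,.331,.06],-10); plan([.562,.331,.015],-10)"
```

```text
[0.5648 0.3315] [0.0581 0.0899 0.0603 0.0899] [ -9.4 -98.5 170.6  80.1]
[0.4153 0.3692] [0.0572 0.0834 0.0597 0.0855] [  16.8  -70.6 -161.   107.7]
PLAN [ 2.501 -0.081  0.06 ] [ 0.0104 -0.0012  0.0005]
PLAN [ 3.626 -0.08   0.061] [ 0.0104 -0.0012  0.0005]
```

Emit:
servo_tool:
  moves: "1.5 -0.08 0.08 0 0 0 93; 3.0 -0.08 0.08 0 0 0 93; 3.65 -0.08 0.08 0 0 0 93; 3.65 -0.08 0.08 0 0 0 93; 3.65 -0.08 0.08 0 0 0 40"
  newtons: 20

```text
t: 2.0
eef_pos: [0.5641, 0.3302, 0.0153]
orientation: [0.223, 1.57, 0.056]
ft_force: [0.9, 0.9, 0.7]
finger_gap: 0.0869
```

Emit:
servo_tool:
  moves: "0 0 0 0 0 0 40; 0 0 0 0 0 0 40; 0 0 0 0 0 0 40"

```text
t: 2.38
eef_pos: [0.5636, 0.3295, 0.0148]
orientation: [-2.549, 1.57, -2.716]
ft_force: [-2.6, 0.2, 6.0]
finger_gap: 0.0601
```

```bash
python3 -c "
from h import *
st(); plan([.564,.331,.17],-10)
plan([.64,.1,.19],80)"
```

```text
t 2.375 tcp [0.5636 0.3295 0.0148] yawz -9.58 toolx [-0.001 -0.    -1.   ] F [-2.58  0.24  6.02] gap 0.0601 q [-0.76  0.79  0.23  1.91 -0.36  0.49 -0.44]
PLAN [-3.88e+00  3.80e-02  2.00e-03] [ 0.0073 -0.0007  0.0005]
PLAN [-4.379 -5.341  2.836] [-1.5635e+00 -9.0000e-04 -2.0000e-04]
```

Emit:
servo_tool:
  moves: "-1.5 0 0 0 0 0 40; -3 0 0 0 0 0 40; -4.38 -1 0 -0.15 0 0 40; -4.6 -2.2 1 -0.33 0 0 40; -4.6 -3.2 1.5 -0.5 0 0 40"

```text
t: 3.0
eef_pos: [0.6031, 0.1912, 0.1997]
orientation: [-0.697, 1.569, -0.359]
ft_force: [0.4, 1.0, -4.0]
finger_gap: 0.0601
```

```bash
python3 -c "
from h import *
c=info('scene')
def q(l,z=.063):
    P=np.array([onz(c,p,z)[:2] for p in l]); print(P.mean(0).round(4),np.linalg.norm(np.roll(P,-1,0)-P,axis=1).round(4),np.degrees(np.arctan2(*(np.roll(P,-1,0)-P).T[::-1])).round(1))
q([((x+.5)/3+229.5,(y+.5)/3+229.5) for x,y in [(232,124),(270,172),(192,232),(149,182)]])
q([((x+.5)/3+229.5,(y+.5)/3+229.5) for x,y in [(470,267),(536,351),(482,396),(414,302)]],.045)
st(); plan([.64,.1,.20],80)
"
```

```text
[0.6396 0.0957] [0.0547 0.0837 0.0574 0.0875] [ 83.8  -2.7 -92.3 175.5]
[0.5636 0.3315] [0.0845 0.0586 0.0904 0.0566] [ 81.9  -4.7 -99.3 169.4]
t 3.0 tcp [0.6031 0.1912 0.1997] yawz 19.37 toolx [ 0.002 -0.001 -1.   ] F [ 0.42  1.01 -3.98] gap 0.0601 q [-0.54  0.51  0.21  1.85 -0.14  0.79  0.08]
PLAN [-0.004 -2.457  0.115] [-1.0582e+00  8.0000e-04  2.3000e-03]
```

```bash
python3 -c "
from h import *
c,im=grab('wrist','w2'); c,im=grab('side','d2'); st()
"
```

```text
t 3.1 tcp [0.6036 0.1847 0.1988] yawz 18.78 toolx [ 0.001 -0.005 -1.   ] F [-0.43 -0.6  -4.42] gap 0.0596 q [-0.53  0.51  0.21  1.85 -0.14  0.79  0.08]
```

View pics/w2.png

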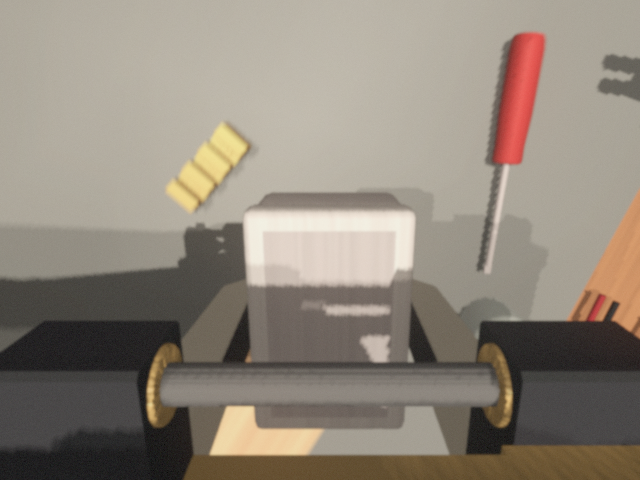

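```bash
python3 -c "
from h import *
c=info('wrist'); s=st(); z=s['eef_pos'][2]+.0302
for p in [(247,208),(413,208),(405,425),(258,425),(330,208),(330,425)]: 
    P=onz(c,p,z); R0=R.from_euler('xyz',s['orientation']).as_matrix(); print(p,(R0.T@(P-s['eef_pos'])).round(4))
plan([.745,.085,.20],80)
"
```

```text
t 3.1 tcp [0.6036 0.1847 0.1988] yawz 18.78 toolx [ 0.001 -0.005 -1.   ] F [-0.43 -0.6  -4.42] gap 0.0596 q [-0.53  0.51  0.21  1.85 -0.14  0.79  0.08]
(247, 208) [-0.0304  0.0452 -0.0265]
(413, 208) [-0.0304  0.0452  0.0291]
(405, 425) [-0.03   -0.0421  0.0309]
(258, 425) [-0.03   -0.0421 -0.027 ]
(330, 208) [-0.0304  0.0452  0.0013]
(330, 425) [-0.03   -0.0421  0.0014]
PLAN [-0.016 -3.497  2.544] [-1.0685 -0.0032  0.0036]
```

Emit:
servo_tool:
  moves: "0 -3.5 2.544 -1.06 0 0 40; 0 -3.5 2.544 -1.06 0 0 40; 0 -3.5 2.544 -1.06 0 0 40; 0 -3.5 2.544 -1.06 0 0 40; 0 -3.5 2.544 -1.06 0 0 40"

```text
t: 3.72
eef_pos: [0.7431, 0.0929, 0.1966]
orientation: [2.324, 1.567, -2.685]
ft_force: [0.0, 0.5, -4.3]
finger_gap: 0.0598
```

Emit:
servo_tool:
  moves: "0 0 0 -0.15 0 0 40; 0 0 0 -0.15 0 0 40; 0 0 0 -0.15 0 0 40"

```text
t: 4.1
eef_pos: [0.7433, 0.0939, 0.1976]
orientation: [2.371, 1.569, -2.495]
ft_force: [-0.1, 0.9, -5.3]
finger_gap: 0.06
```

```bash
python3 -c "
from h import *
st();c,im=grab('wrist','w3'); st(); plan([.745,.085,.20],80)
"
```

```text
t 4.1 tcp [0.7433 0.0939 0.1976] yawz 81.15 toolx [-0.002 -0.001 -1.   ] F [-0.1   0.86 -5.25] gap 0.06 q [-0.14  0.65 -0.1   1.55  0.08  0.95  1.15]
t 4.15 tcp [0.7433 0.094  0.1978] yawz 81.2 toolx [-0.001 -0.001 -1.   ] F [ 0.74  0.03 -3.89] gap 0.0598 q [-0.14  0.65 -0.1   1.55  0.08  0.95  1.15]
PLAN [-0.056 -0.075 -0.216] [ 0.0209 -0.0016 -0.0012]
```

View pics/w3.png

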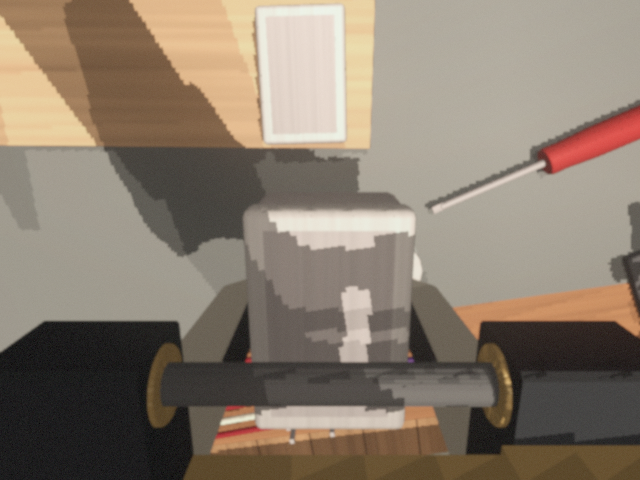

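```bash
python3 -c "
from h import *
c=info('wrist');im=cv2.imread('pics/w3.png');s=st()
cv2.imwrite('pics/w3c.png',cv2.resize(im[0:160,230:380],None,fx=3.7,fy=3.7,interpolation=cv2.INTER_CUBIC))
def q(l,z):
    P=np.array([onz(c,p,z)[:2] for p in l]); print(P.mean(0).round(4),np.linalg.norm(np.roll(P,-1,0)-P,axis=1).round(4),np.degrees(np.arctan2(*(np.roll(P,-1,0)-P).T[::-1])).round(1))
q([(257,8),(343,5),(345,140),(263,142)],.063)
q([(246,208),(414,208),(405,425),(258,425)],s['eef_pos'][2]+.0302)
for z,l in ((.018,[(374,0),(370,148),(150,147),(0,147)]),): print([onz(c,p,z).round(4) for p in l])
for t in (120,140,160): print(tinrect(c,im,(300,75),.063,t,75))
"
```

```text
t 4.15 tcp [0.7433 0.094  0.1978] yawz 81.2 toolx [-0.001 -0.001 -1.   ] F [ 0.74  0.03 -3.89] gap 0.0598 q [-0.14  0.65 -0.1   1.55  0.08  0.95  1.15]
[0.6407 0.0903] [0.0564 0.0863 0.0584 0.0859] [ 83.   -7.3 -97.4 171.3]
[0.742  0.0941] [0.0564 0.0872 0.0578 0.0872] [ 81.2  -7.9 -98.7 171.2]
[array([0.5915, 0.1506, 0.018 ]), array([0.6991, 0.1339, 0.018 ]), array([ 0.6707, -0.0447,  0.018 ]), array([ 0.6518, -0.1666,  0.018 ])]
(array([641.24121094,  88.00488281]), (106.2274398803711, 96.01818084716797), 81.1890640258789)
(array([641.25317383,  88.08631897]), (106.0628433227539, 96.01679992675781), 81.18905639648438)
(array([641.25158691,  88.10140991]), (106.03353881835938, 96.00906372070312), 81.18905639648438)
```

View pics/w3c.png

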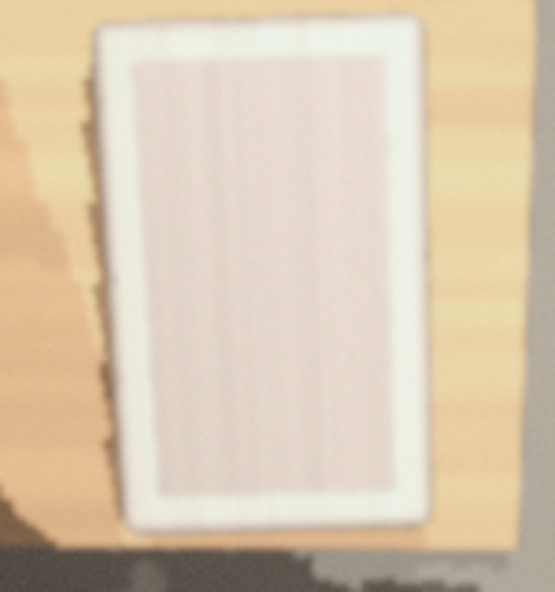

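```bash
python3 -c "
from h import *
im=cv2.imread('pics/scene0.png')
cv2.imwrite('pics/s0c.png',cv2.resize(im[255:325,260:335],None,fx=8,fy=8,interpolation=cv2.INTER_CUBIC))
plan([.6419,.0902,.12],82);plan([.6419,.0902,.09],82)
"
```

```text
PLAN [ 1.948  2.49  -0.479] [-0.014  -0.0015 -0.0012]
PLAN [ 2.698  2.489 -0.477] [-0.014  -0.0015 -0.0012]
```

View pics/s0c.png

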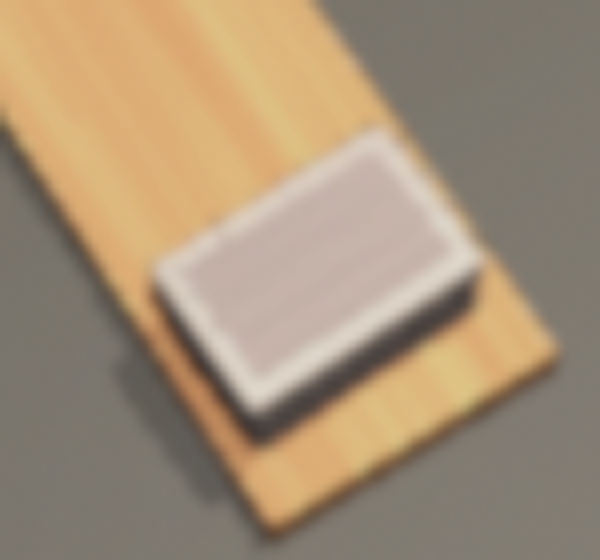

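```bash
python3 -c "
from h import *
c=info('scene')
def q(l,z):
    l=[((x+.5)/8-.5+260,(y+.5)/8-.5+255) for x,y in l]
    P=np.array([onz(c,p,z)[:2] for p in l]); print(P.mean(0).round(4),np.linalg.norm(np.roll(P,-1,0)-P,axis=1).round(4),np.degrees(np.arctan2(*(np.roll(P,-1,0)-P).T[::-1])).round(1))
q([(380,125),(482,262),(257,412),(153,268)],.063)
q([(558,352),(275,532)],.018)
"
```

```text
[0.6391 0.0928] [0.0574 0.0859 0.0584 0.0868] [ 82.2  -6.7 -96.9 172.6]
[0.6436 0.145 ] [0.109 0.109] [ -8.5 171.5]
```

Emit:
servo_tool:
  moves: "0 1.3 -0.24 0 0 0 40; 0 2.49 -0.478 -0.02 0 0 40; 1.3 2.49 -0.478 -0.02 0 0 40; 1.95 2.49 -0.478 -0.02 0 0 40; 1.95 2.49 -0.478 -0.02 0 0 40"

```text
t: 4.78
eef_pos: [0.641, 0.0899, 0.1186]
orientation: [2.145, 1.566, -2.7]
ft_force: [-0.1, -0.7, -4.0]
finger_gap: 0.0596
```

Emit:
servo_tool:
  moves: "0 0 0 0 0 0 40; 0 0 0 0 0 0 40"

```text
t: 5.03
eef_pos: [0.6431, 0.0901, 0.1216]
orientation: [-1.882, 1.569, -0.443]
ft_force: [0.2, -0.7, -3.7]
finger_gap: 0.0597
```

```bash
python3 -c "
from h import *
st();plan([.6419,.0902,.08],82.3)
"
```

```text
t 5.025 tcp [0.6431 0.0901 0.1216] yawz 82.48 toolx [ 0.001 -0.001 -1.   ] F [ 0.17 -0.71 -3.69] gap 0.0597 q [-0.16  0.62 -0.11  1.86  0.1   0.67  1.12]
PLAN [ 1.04   0.033 -0.002] [ 0.0031 -0.0005  0.0015]
```

Emit:
servo_tool:
  moves: "0.5 0.03 0 0 0 0 40; 0.95 0.03 0 0 0 0 40; 1.04 0.03 0 0 0 0 40; 1.08 0.03 0 0 0 0 40; 1.1 0.03 0 0 0 0 40"

```text
t: 5.65
eef_pos: [0.6405, 0.0899, 0.0777]
orientation: [2.455, 1.569, -2.388]
ft_force: [-8.0, -1.9, 16.5]
finger_gap: 0.0599
```

Emit:
servo_tool:
  moves: "0.02 0 0 0 0 0 40; 0.02 0 0 0 0 0 40"

```text
t: 5.9
eef_pos: [0.6405, 0.0899, 0.0777]
orientation: [2.642, 1.569, -2.201]
ft_force: [-8.2, -0.8, 16.5]
finger_gap: 0.0597
```

Emit:
servo_tool:
  moves: "0 0 0 0 0 0 93; 0 0 0 0 0 0 93; -0.3 0 0 0 0 0 93; -1.5 0 0 0 0 0 93; -2.5 0 0 0 0 0 93"

```text
t: 6.52
eef_pos: [0.6414, 0.0903, 0.1774]
orientation: [3.078, 1.57, -1.766]
ft_force: [0.5, 0.2, 0.3]
finger_gap: 0.0927
```

```bash
python3 -c "
from h import *
st(); plan([.745,.085,.20],81)
"
```

```text
t 6.525 tcp [0.6414 0.0903 0.1774] yawz 82.51 toolx [-0.    -0.001 -1.   ] F [0.48 0.23 0.26] gap 0.0927 q [-0.15  0.55 -0.12  1.82  0.09  0.78  1.13]
PLAN [-0.564 -2.585  0.207] [ 0.0263 -0.0008 -0.    ]
```

```bash
python3 -c "
from h import *
c,im=grab('wrist','w4'); st()
plan([.425,.34,.2],18)
"
```

```text
t 6.575 tcp [0.6437 0.0906 0.1828] yawz 82.49 toolx [ 0.007  0.    -1.   ] F [1.47 0.62 3.55] gap 0.0928 q [-0.15  0.55 -0.12  1.81  0.09  0.78  1.13]
PLAN [-0.463  6.233  5.467] [1.1255 0.0048 0.0051]
```

View pics/w4.png

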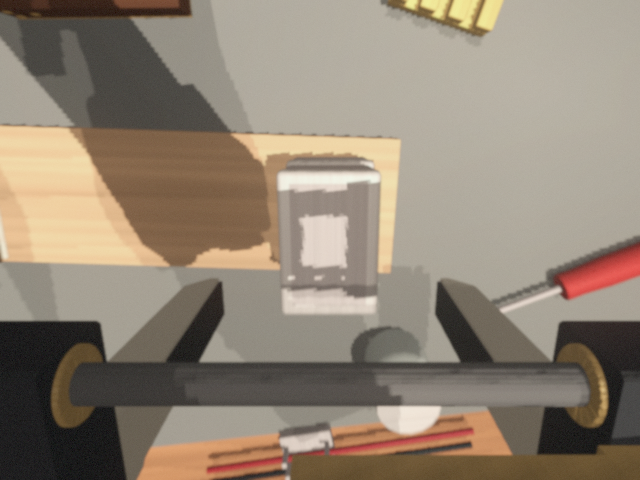

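The stack so far looks square: tin_c's top is at (278–381, 170–313), with tin_a just visible behind it. On to tin_b.

Emit:
servo_tool:
  moves: "-0.46 6.23 5.46 1.125 0 0 93; -0.46 6.23 5.46 1.125 0 0 93; -0.46 6.23 5.46 1.125 0 0 93; -0.46 6.23 5.46 1.125 0 0 93; -0.46 6.23 5.46 1.125 0 0 93"

```text
t: 7.2
eef_pos: [0.4341, 0.3263, 0.1934]
orientation: [2.277, 1.571, 2.773]
ft_force: [0.3, 1.6, -0.3]
finger_gap: 0.0926
```

```bash
python3 -c "
from h import *
st(); plan([.425,.34,.18],18)
"
```

```text
t 7.2 tcp [0.4341 0.3263 0.1934] yawz 28.43 toolx [-0.  0. -1.] F [ 0.27  1.64 -0.33] gap 0.0926 q [-0.86  0.42  0.15  2.05 -0.1   0.68 -0.15]
PLAN [ 0.335  0.409 -0.036] [ 1.821e-01 -1.000e-04 -1.000e-04]
```

Emit:
servo_tool:
  moves: "0.33 0.4 0 0.18 0 0 93; 0.33 0.4 0 0.18 0 0 93; 0.33 0.4 0 0.18 0 0 93"

```text
t: 7.58
eef_pos: [0.4284, 0.3378, 0.1799]
orientation: [-2.101, 1.569, -1.776]
ft_force: [0.0, 0.1, 1.0]
finger_gap: 0.0929
```

```bash
python3 -c "
from h import *
st(); c,im=grab('wrist','w5'); st()
"
```

```text
t 7.575 tcp [0.4284 0.3378 0.1799] yawz 18.64 toolx [-0.    -0.001 -1.   ] F [0.04 0.15 0.98] gap 0.0929 q [-0.91  0.44  0.2   2.06 -0.14  0.65 -0.3 ]
t 7.625 tcp [0.4286 0.3375 0.1799] yawz 18.54 toolx [-0.    -0.001 -1.   ] F [-1.47 -0.34  0.25] gap 0.0928 q [-0.91  0.44  0.2   2.06 -0.14  0.65 -0.3 ]
```

View pics/w5.png

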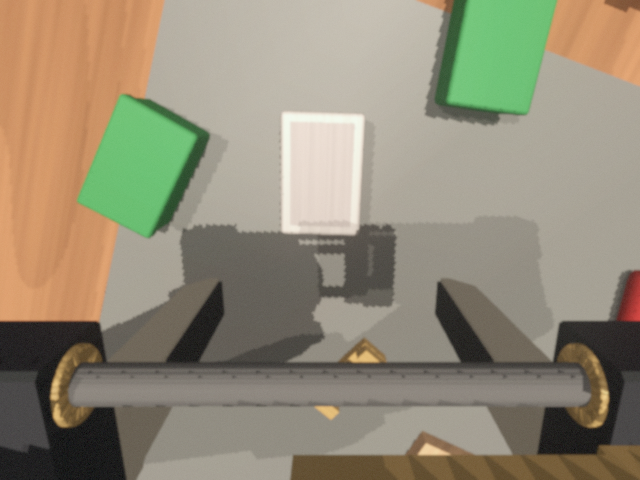

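```bash
python3 -c "
from h import *
c=info('wrist')
def q(l,z):
    P=np.array([onz(c,p,z)[:2] for p in l]); m=P.mean(0);print(m.round(4),np.linalg.norm(np.roll(P,-1,0)-P,axis=1).round(4),np.degrees(np.arctan2(*(np.roll(P,-1,0)-P).T[::-1])).round(1)); return m
m=q([(281,113),(365,115),(359,235),(281,232)],.045)
q([(126,96),(207,137),(148,236),(78,202)],.045)
plan([*m,.014],17)
"
```

```text
[0.4139 0.3673] [0.0588 0.0874 0.0591 0.0864] [  17.2  -73.1 -163.7  106.7]
[0.2872 0.3297] [0.0604 0.089  0.0553 0.0874] [  -8.6 -106.2  170.2   77.1]
PLAN [ 4.147  0.828 -0.109] [ 0.0269 -0.0005  0.001 ]
```

Emit:
servo_tool:
  moves: "1.2 0.83 -0.1 0.027 0 0 93; 2.6 0.83 -0.1 0.027 0 0 93; 4 0.83 -0.1 0.027 0 0 93; 4.15 0.83 -0.1 0.027 0 0 93; 4.15 0.83 -0.1 0.027 0 0 40"

```text
t: 8.25
eef_pos: [0.4142, 0.368, 0.0144]
orientation: [-2.426, 1.57, -2.132]
ft_force: [-0.2, -0.6, 0.3]
finger_gap: 0.0874
```

Emit:
servo_tool:
  moves: "0 0 0 0 0 0 40; 0 0 0 0 0 0 40; 0 0 0 0 0 0 40"

```text
t: 8.62
eef_pos: [0.4127, 0.3689, 0.0146]
orientation: [-3.017, 1.57, -2.721]
ft_force: [-4.0, -1.3, 11.9]
finger_gap: 0.06
```

```bash
python3 -c "
from h import *
st(); plan([.49,.26,.24],35)
"
```

```text
t 8.625 tcp [0.4127 0.3689 0.0146] yawz 16.96 toolx [-0.001 -0.    -1.   ] F [-3.99 -1.31 11.93] gap 0.06 q [-0.9   0.71  0.1   2.14 -0.22  0.3  -0.31]
PLAN [-5.635 -3.169  1.05 ] [-0.3149 -0.001  -0.    ]
```

Emit:
servo_tool:
  moves: "-1.5 0 0 0 0 0 40; -3 0 0 0 0 0 40; -4.5 -1 0.5 -0.15 0 0 40; -5.6 -2.2 1 -0.3 0 0 40; -5.6 -3.2 1.5 -0.45 0 0 40"

```text
t: 9.25
eef_pos: [0.5087, 0.2642, 0.2405]
orientation: [-0.226, 1.568, 0.527]
ft_force: [1.8, -0.0, -5.7]
finger_gap: 0.0599
```

```bash
python3 -c "
from h import *
st(); plan([.755,.09,.24],82)
"
```

```text
t 9.25 tcp [0.5087 0.2642 0.2405] yawz 43.15 toolx [ 0.003  0.001 -1.   ] F [ 1.79 -0.   -5.71] gap 0.0599 q [-0.65  0.39  0.1   1.94 -0.05  0.81  0.23]
PLAN [ 0.022 -7.389  1.515] [-0.678   0.0025  0.0016]
```

Emit:
servo_tool:
  moves: "0 -7.389 1.515 -0.678 0 0 40; 0 -7.389 1.515 -0.678 0 0 40; 0 -7.389 1.515 -0.678 0 0 40; 0 -7.389 1.515 -0.678 0 0 40; 0 -7.389 1.515 -0.678 0 0 40"

```text
t: 9.88
eef_pos: [0.754, 0.0852, 0.2367]
orientation: [2.45, 1.568, -2.41]
ft_force: [0.3, 1.3, -4.8]
finger_gap: 0.0596
```

Emit:
servo_tool:
  moves: "0 0 0 0 0 0 40; 0 0 0 0 0 0 40; 0 0 0 0 0 0 40"

```text
t: 10.25
eef_pos: [0.7518, 0.0895, 0.2373]
orientation: [2.032, 1.569, -2.825]
ft_force: [0.2, 0.5, -6.1]
finger_gap: 0.0598
```

```bash
python3 -c "
from h import *
st(); c,im=grab('wrist','w6'); st()
"
```

```text
t 10.25 tcp [0.7518 0.0895 0.2373] yawz 81.67 toolx [-0.002 -0.001 -1.   ] F [ 0.2   0.51 -6.12] gap 0.0598 q [-0.16  0.63 -0.05  1.49  0.04  1.02  1.2 ]
t 10.3 tcp [0.752  0.0895 0.2375] yawz 81.67 toolx [-0.001 -0.001 -1.   ] F [ 0.04 -0.25 -5.47] gap 0.0596 q [-0.16  0.63 -0.05  1.49  0.04  1.02  1.2 ]
```

View pics/w6.png

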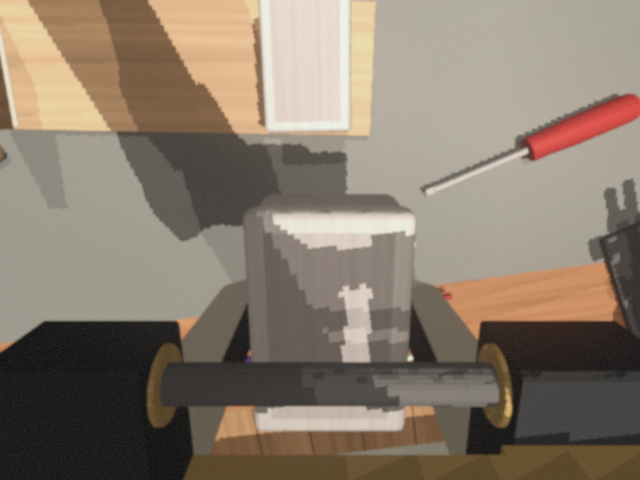

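```bash
python3 -c "
from h import *
c=info('wrist');im=cv2.imread('pics/w6.png');s=st();R0=R.from_euler('xyz',s['orientation']).as_matrix()
cv2.imwrite('pics/w6c.png',cv2.resize(im[0:240,230:430],None,fx=2.5,fy=2.5,interpolation=cv2.INTER_CUBIC))
T=lambda p,z:(R0.T@(onz(c,p,z)-s['eef_pos'])).round(4)
for p in [(268,131),(348,129),(262,0),(351,0),(309,130)]: print(p,T(p,.108),onz(c,p,.108).round(4))
for p in [(246,210),(415,210),(405,429),(257,429)]: print(p,T(p,s['eef_pos'][2]+.0304))
"
```

```text
t 10.3 tcp [0.752  0.0895 0.2375] yawz 81.67 toolx [-0.001 -0.001 -1.   ] F [ 0.04 -0.25 -5.47] gap 0.0596 q [-0.16  0.63 -0.05  1.49  0.04  1.02  1.2 ]
(268, 131) [ 0.1297  0.0648 -0.0432] [0.6815 0.0561 0.108 ]
(348, 129) [0.1296 0.0661 0.0124] [0.6882 0.1112 0.108 ]
(262, 0) [ 0.1298  0.1463 -0.0437] [0.6007 0.0673 0.108 ]
(351, 0) [0.1297 0.1463 0.0133] [0.609  0.1238 0.108 ]
(309, 130) [ 0.1296  0.0655 -0.0146] [0.6849 0.0844 0.108 ]
(246, 210) [-0.0303  0.0443 -0.0286]
(415, 210) [-0.0304  0.0443  0.0281]
(405, 429) [-0.0305 -0.044   0.0292]
(257, 429) [-0.0304 -0.044  -0.0291]
```

View pics/w6c.png

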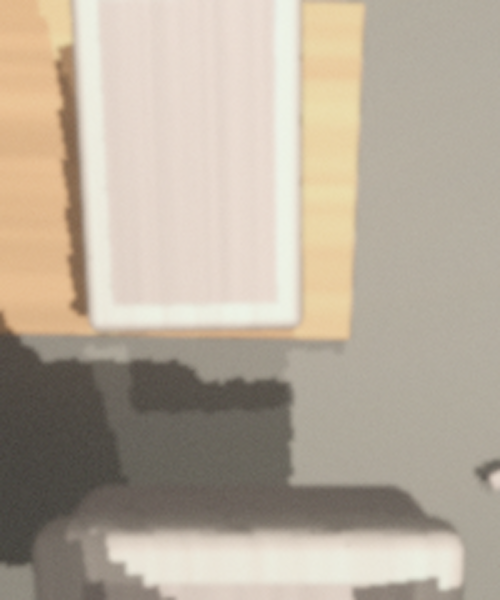

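```bash
python3 -c "
from h import *
plan([.6405,.0902,.17],82.3)
"
```

```text
PLAN [ 1.692  2.758 -0.384] [-0.0109 -0.0009 -0.0012]
```

Emit:
servo_tool:
  moves: "0 1.4 -0.2 0 0 0 40; 0 2.76 -0.385 -0.011 0 0 40; 1 2.76 -0.385 -0.011 0 0 40; 1.69 2.76 -0.385 -0.011 0 0 40; 1.69 2.76 -0.385 -0.011 0 0 40"

```text
t: 10.92
eef_pos: [0.6397, 0.0895, 0.1687]
orientation: [2.091, 1.566, -2.756]
ft_force: [-0.1, 0.3, -5.0]
finger_gap: 0.06
```

Emit:
servo_tool:
  moves: "0 0 0 0 0 0 40; 0 0 0 0 0 0 40"

```text
t: 11.18
eef_pos: [0.6422, 0.0891, 0.1714]
orientation: [-1.864, 1.569, -0.43]
ft_force: [-0.8, 0.5, -5.3]
finger_gap: 0.0595
```

```bash
python3 -c "
from h import *
st();plan([.6405,.0902,.1250],82.3)
"
```

```text
t 11.175 tcp [0.6422 0.0891 0.1714] yawz 82.2 toolx [ 0.001 -0.001 -1.   ] F [-0.83  0.51 -5.26] gap 0.0595 q [-0.18  0.56 -0.06  1.83  0.05  0.76  1.16]
PLAN [1.159 0.048 0.021] [-0.0017 -0.0004  0.0015]
```

Emit:
servo_tool:
  moves: "0.6 0.03 0.02 0 0 0 40; 1.05 0.03 0.02 0 0 0 40; 1.17 0.03 0.02 0 0 0 40; 1.21 0.03 0.02 0 0 0 40; 1.23 0.03 0.02 0 0 0 40"

```text
t: 11.8
eef_pos: [0.6401, 0.0896, 0.1226]
orientation: [2.595, 1.569, -2.254]
ft_force: [-6.7, -1.1, 15.1]
finger_gap: 0.0596
```

Emit:
servo_tool:
  moves: "0 0 0 0 0 0 40; 0 0 0 0 0 0 40"

```text
t: 12.05
eef_pos: [0.6401, 0.0895, 0.1226]
orientation: [2.748, 1.569, -2.101]
ft_force: [-5.7, -0.5, 9.0]
finger_gap: 0.0596
```

Resting on the stack, so release it.

Emit:
servo_tool:
  moves: "0 0 0 0 0 0 93; 0 0 0 0 0 0 93; -0.3 0 0 0 0 0 93; -1.5 0 0 0 0 0 93; -2.8 0 0 0 0 0 93"

```text
t: 12.68
eef_pos: [0.6403, 0.0898, 0.2343]
orientation: [2.368, 1.569, -2.48]
ft_force: [0.7, 0.2, -1.0]
finger_gap: 0.093
```

```bash
python3 -c "
from h import *
st();plan([.52,-.03,.2],-6);plan([.52,.05,.24],50)
"
```

```text
t 12.675 tcp [0.6403 0.0898 0.2343] yawz 82.2 toolx [-0.002 -0.001 -1.   ] F [ 0.66  0.17 -1.  ] gap 0.093 q [-0.18  0.49 -0.07  1.77  0.04  0.89  1.17]
PLAN [ 0.865  2.571 -3.375] [ 1.5393 -0.0021 -0.    ]
PLAN [-0.137  2.844 -1.395] [ 0.562  -0.0017 -0.0009]
```

Emit:
servo_tool:
  moves: "-0.4 2.4 -1 0.19 0 0 93; -0.4 4.2 -3 1.53 0 0 93; -0.4 4.2 -4.6 1.53 0 0 93; -0.4 4.2 -4.6 1.53 0 0 93; -0.4 4.2 -4.6 1.53 0 0 93"

```text
t: 13.3
eef_pos: [0.4465, -0.0727, 0.2503]
orientation: [-2.115, 1.57, -1.629]
ft_force: [-0.1, 0.3, -0.5]
finger_gap: 0.0927
```

```bash
python3 -c "
from h import *
st();plan([.465,-.08,.25],-6)
"
```

```text
t 13.3 tcp [ 0.4465 -0.0727  0.2503] yawz 27.84 toolx [-0.    -0.001 -1.   ] F [-0.06  0.28 -0.52] gap 0.0927 q [-0.12  0.23  0.2   2.17 -0.06  0.75  0.6 ]
PLAN [ 0.007 -0.377  0.324] [ 5.906e-01 -3.000e-04  1.100e-03]
```

Emit:
servo_tool:
  moves: "0 -0.377 0.324 0.59 0 0 93; 0 -0.377 0.324 0.59 0 0 93; 0 -0.377 0.324 0.59 0 0 93; 0 -0.377 0.324 0.59 0 0 93; 0 -0.377 0.324 0.59 0 0 93"

```text
t: 13.92
eef_pos: [0.4677, -0.0765, 0.2494]
orientation: [-1.687, 1.57, -1.776]
ft_force: [-0.7, -0.3, -1.0]
finger_gap: 0.0929
```

```bash
python3 -c "
from h import *
st(); c,im=grab('wrist','w7'); c,im=grab('scene','s7');cv2.imwrite('pics/s7c.png',cv2.resize(im[150:340,180:360],None,fx=3.1,fy=3.1,interpolation=cv2.INTER_CUBIC)); c,im=grab('side','d7'); st()
"
```

```text
t 13.925 tcp [ 0.4677 -0.0765  0.2494] yawz -5.11 toolx [-0.    -0.001 -1.   ] F [-0.7  -0.34 -0.97] gap 0.0929 q [-0.22  0.27  0.33  2.14 -0.12  0.76  0.1 ]
t 14.075 tcp [ 0.4676 -0.0767  0.2492] yawz -5.2 toolx [-0.001 -0.001 -1.   ] F [ 1.46  0.94 -0.04] gap 0.0929 q [-0.22  0.27  0.33  2.14 -0.12  0.76  0.1 ]
```

View pics/w7.png

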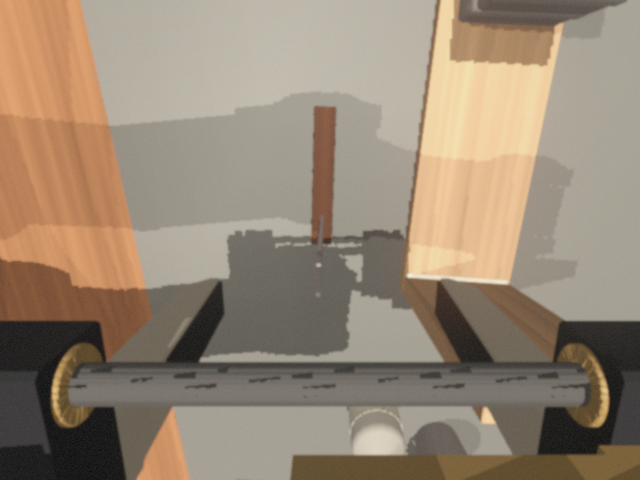

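View pics/s7c.png

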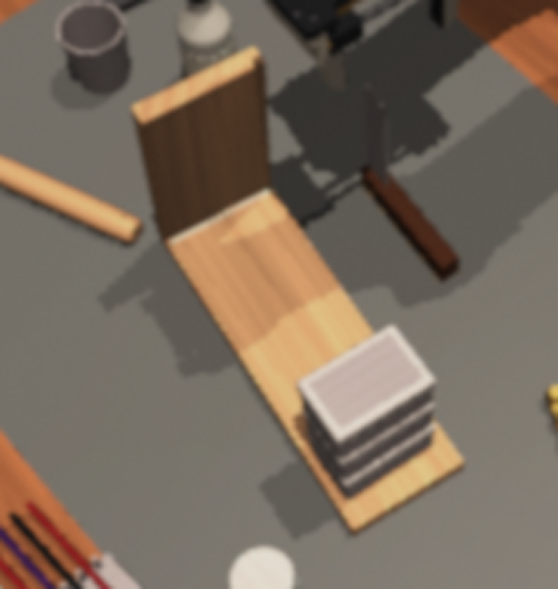

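View pics/d7.png

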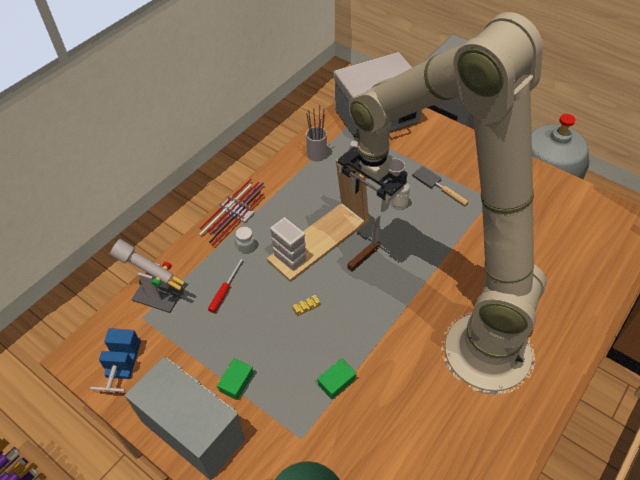

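```bash
python3 -c "
from h import *
im=cv2.imread('pics/w7.png')
cv2.imwrite('pics/w7a.png',cv2.resize(im[95:305,280:360],None,fx=2.8,fy=2.8,interpolation=cv2.INTER_CUBIC))
cv2.imwrite('pics/w7b.png',cv2.resize(im[230:330,385:535],None,fx=5,fy=5,interpolation=cv2.INTER_CUBIC))
"
```

```text
(no output)
```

View pics/w7a.png

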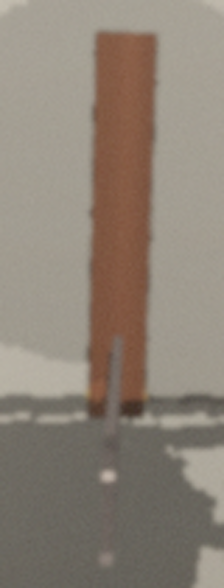

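View pics/w7b.png

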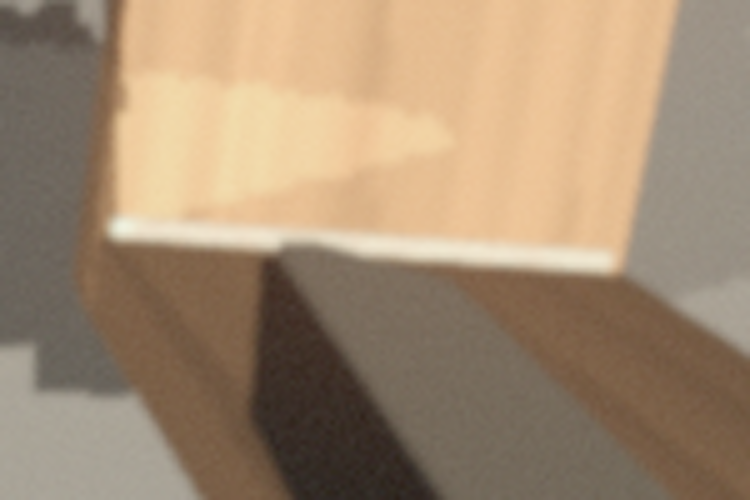

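```bash
python3 -c "
from h import *
c=info('wrist')
P=np.array([onz(c,p,.028) for p in [(314.6,106.8),(336,106.8),(332,238),(312,238)]]);print(P.round(4))
ta=(P[0]+P[1])/2; he=(P[2]+P[3])/2; d=he-ta; print('tail',ta.round(4),'heel',he.round(4),np.linalg.norm(d),np.degrees(np.arctan2(d[1],d[0])))
C=np.array([onz(c,p,.018) for p in [(406.6,277),(510,284)]]); d=C[1]-C[0]; print('corner',C.round(4),C.mean(0),np.linalg.norm(d),np.degrees(np.arctan2(d[1],d[0])))
B=np.array([onz(c,p,.018) for p in [(434.5,25),(408,270),(562,25),(512,275)]]); 
for k in (0,2): e=B[k+1]-B[k]; print('edge',np.degrees(np.arctan2(e[1],e[0])))
g=ta+ (he-ta)/np.linalg.norm(he-ta)*.035; print(g)
plan([g[0],g[1],.02],-6)
"
```

```text
[[ 0.4637  0.0077  0.028 ]
 [ 0.4828  0.0059  0.028 ]
 [ 0.4684 -0.1159  0.028 ]
 [ 0.4489 -0.1141  0.028 ]]
tail [0.4733 0.0068 0.028 ] heel [ 0.4587 -0.115   0.028 ] 0.12263398819313301 -96.8518440855997
corner [[ 0.5411 -0.1675  0.018 ]
 [ 0.6474 -0.185   0.018 ]] [ 0.59425014 -0.17625992  0.018     ] 0.10780230060622571 -9.337169708406195
edge -98.00800701814592
edge -98.94499939595002
[ 0.46912191 -0.02795712  0.028     ]
PLAN [ 5.729  1.222 -0.07 ] [ 0.0139 -0.0004  0.001 ]
```

```bash
python3 -c "
from h import *
plan([.4693,-.0247,.0045],-6.9);
"
```

```text
PLAN [ 6.116  1.304 -0.073] [ 0.0296 -0.0004  0.001 ]
```

Emit:
servo_tool:
  moves: "1.4 1.3 -0.07 0.03 0 0 60; 2.8 1.3 -0.07 0.03 0 0 60; 4.2 1.3 -0.07 0.03 0 0 60; 5.5 1.3 -0.07 0.03 0 0 60; 5.7 1.3 -0.07 0.03 0 0 60"

```text
t: 14.7
eef_pos: [0.4678, -0.025, 0.0184]
orientation: [-2.914, 1.564, -3.036]
ft_force: [-0.1, -0.3, 1.1]
finger_gap: 0.06
```

```bash
python3 -c "
from h import *
st();plan([.4693,-.0247,.0045],-6.9);
"
```

```text
t 14.7 tcp [ 0.4678 -0.025   0.0184] yawz -7.02 toolx [-0.006 -0.001 -1.   ] F [-0.06 -0.34  1.08] gap 0.06 q [-0.13  0.66  0.09  2.33 -0.33  0.17  0.14]
PLAN [0.348 0.014 0.039] [-0.002  -0.0062  0.0014]
```

Emit:
servo_tool:
  moves: "0.3 0 0.03 0 -0.003 0 60; 0.36 0 0.03 0 -0.003 0 60; 0.36 0 0.03 0 -0.003 0 60; 0.36 0 0.03 0 -0.003 0 0; 0.36 0 0.03 0 -0.003 0 0"
  newtons: 40

```text
t: 15.32
eef_pos: [0.4709, -0.025, 0.0072]
orientation: [-0.283, 1.567, -0.406]
ft_force: [-0.6, -0.5, 0.2]
finger_gap: 0.0441
```

Emit:
servo_tool:
  moves: "0 0 0 0 0 0 0; 0 0 0 0 0 0 0"

```text
t: 15.58
eef_pos: [0.4705, -0.025, 0.0066]
orientation: [-0.48, 1.568, -0.603]
ft_force: [-1.6, 0.9, 0.9]
finger_gap: 0.0246
```

```bash
python3 -c "
from h import *
st(); c,im=grab('wrist','w8'); c,im=grab('scene','s8');cv2.imwrite('pics/s8c.png',cv2.resize(im[150:340,180:360],None,fx=3.1,fy=3.1,interpolation=cv2.INTER_CUBIC))
"
```

```text
t 15.575 tcp [ 0.4705 -0.025   0.0066] yawz -7.04 toolx [ 0.002 -0.001 -1.   ] F [-1.64  0.88  0.9 ] gap 0.0246 q [-0.12  0.69  0.07  2.33 -0.34  0.13  0.15]
```

View pics/w8.png

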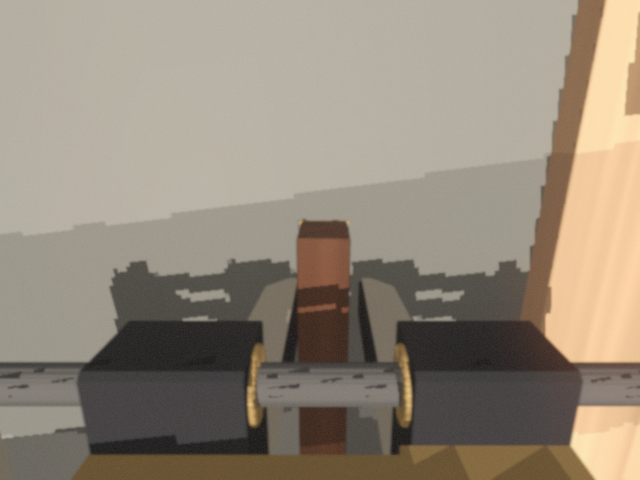

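View pics/s8c.png

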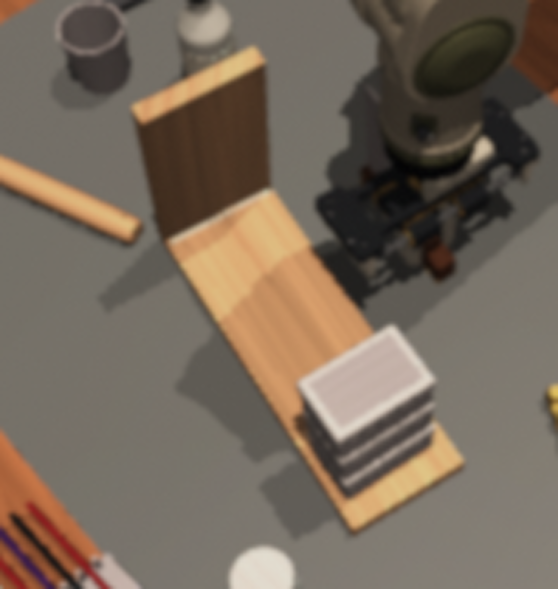

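Emit:
servo_tool:
  moves: "0.04 0 0 0 0 0 0; 0.04 0 0 0 0 0 0; 0.04 0 0 0 0 0 0; 0.04 0 0 0 0 0 0"

```text
t: 16.18
eef_pos: [0.4703, -0.025, 0.0064]
orientation: [-0.156, 1.568, -0.28]
ft_force: [-3.4, 1.1, 29.4]
finger_gap: 0.0199
```

```bash
python3 -c "
from h import *
s=st(); c,im=grab('wrist','w9'); R0=R.from_euler('xyz',s['orientation']).as_matrix()
for p in [(299,236),(349,236)]: print((R0.T@(onz(c,p,.028)-s['eef_pos'])).round(4))
plan([.5,-.0,.1],-8)
cv2.imwrite('pics/w9c.png',cv2.resize(im[200:330,250:400],None,fx=4,fy=4,interpolation=cv2.INTER_CUBIC))
"
```

```text
t 16.175 tcp [ 0.4703 -0.025   0.0064] yawz -7.09 toolx [ 0.003 -0.001 -1.   ] F [-3.4   1.05 29.36] gap 0.0199 q [-0.12  0.69  0.07  2.33 -0.34  0.13  0.15]
[-0.0216  0.0335 -0.0094]
[-0.0216  0.0335  0.0087]
PLAN [-2.339  0.71   0.667] [0.016  0.0029 0.0004]
```

View pics/w9c.png

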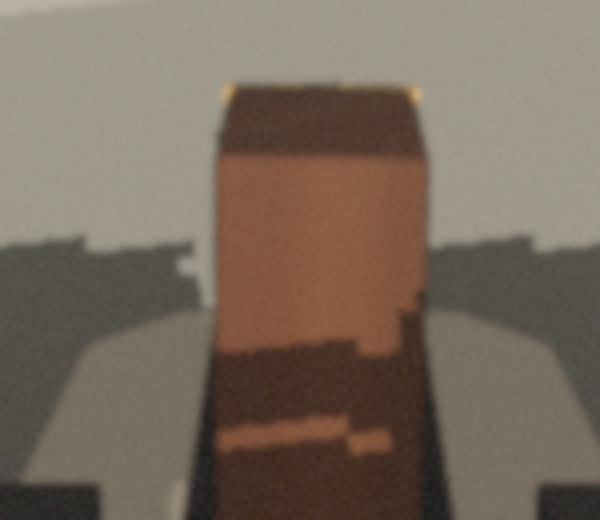

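```bash
python3 -c "
from h import *
st(); plan([.6195,-.017,.08],-8.8)
"
```

```text
t 16.225 tcp [ 0.4703 -0.025   0.0064] yawz -7.08 toolx [ 0.003 -0.001 -1.   ] F [-3.66  1.   30.13] gap 0.0201 q [-0.12  0.69  0.07  2.33 -0.34  0.13  0.15]
PLAN [-1.83   0.657  3.682] [0.0299 0.0029 0.0004]
```

Emit:
servo_tool:
  moves: "-0.8 0.2 0 0 0.003 0 0; -1.83 0.4 0 0.01 0.003 0 0; -1.83 0.65 1.3 0.03 0.003 0 0; -1.83 0.65 2.6 0.03 0.003 0 0; -1.83 0.65 3.68 0.03 0.003 0 0"

```text
t: 16.85
eef_pos: [0.6215, -0.017, 0.0786]
orientation: [-1.617, 1.57, -1.769]
ft_force: [-0.3, 0.9, -2.5]
finger_gap: 0.0198
```

Emit:
servo_tool:
  moves: "0 0 0 0 0 0 0; 0 0 0 0 0 0 0"

```text
t: 17.1
eef_pos: [0.6183, -0.0172, 0.0778]
orientation: [-2.674, 1.568, -2.827]
ft_force: [0.6, 0.4, -1.4]
finger_gap: 0.0201
```

```bash
python3 -c "
from h import *
st(); c,im=grab('wrist','w10'); c,im=grab('scene','s10');cv2.imwrite('pics/s10c.png',cv2.resize(im[120:330,180:360],None,fx=2.8,fy=2.8,interpolation=cv2.INTER_CUBIC)); grab('side','d10')
plan([.6195,-.017,.06],-8.8)
"
```

```text
t 17.1 tcp [ 0.6183 -0.0172  0.0778] yawz -8.78 toolx [-0.003 -0.001 -1.   ] F [ 0.57  0.38 -1.41] gap 0.0201 q [-0.23  0.67  0.25  1.97 -0.3   0.54  0.08]
PLAN [0.458 0.007 0.028] [ 0.0005 -0.002   0.0012]
```

View pics/w10.png

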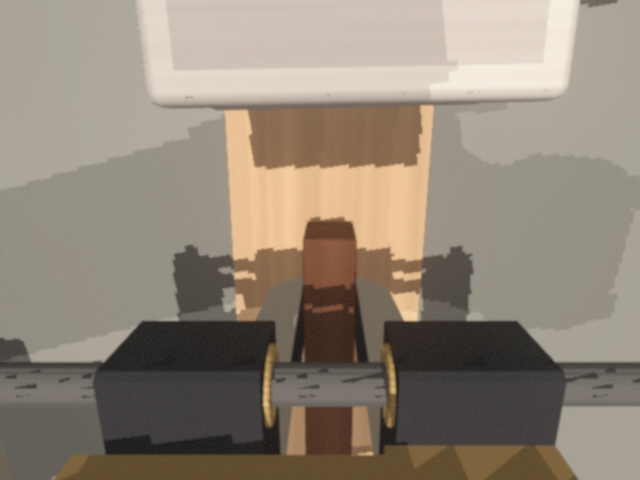

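View pics/s10c.png

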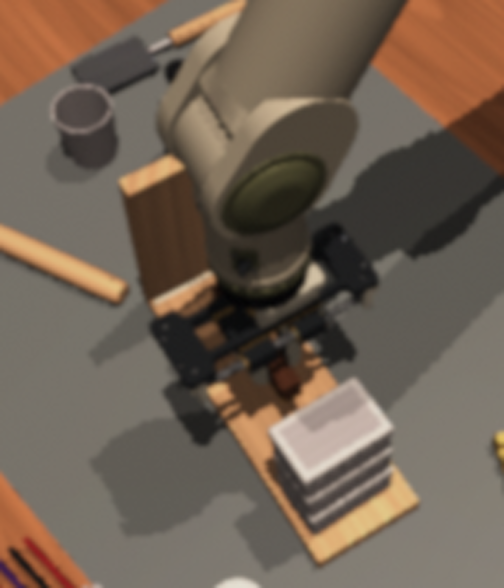

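View pics/d10.png

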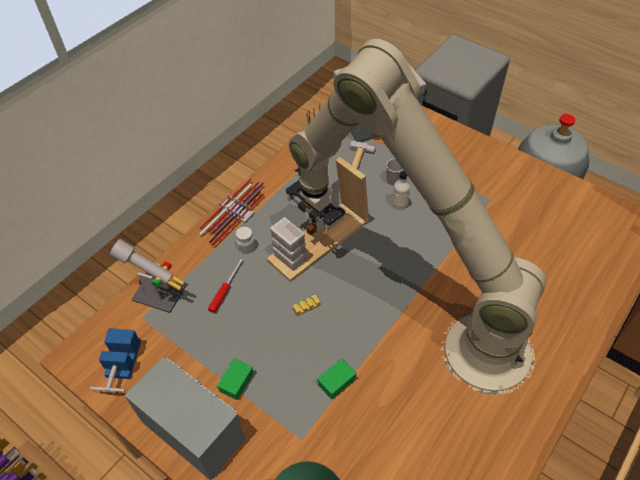

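```bash
python3 -c "
from h import *
c=info('wrist')
for l in ([(227.5,115),(241,310)],[(432.5,110),(421,300)]):
    a,b=[onz(c,p,.018) for p in l]; d=b-a; print(a.round(4),b.round(4),np.degrees(np.arctan2(d[1],d[0])))
plan([.6193,-.019,.030],-8.8); plan([.6193-.153*.03,-.019-.988*.03,.028],-8.8)
"
```

```text
[0.5786 0.0661 0.018 ] [ 0.5619 -0.0453  0.018 ] -98.50148330851033
[0.6854 0.0522 0.018 ] [ 0.6695 -0.0552  0.018 ] -98.44787398798549
PLAN [ 1.208 -0.042  0.032] [ 0.0005 -0.002   0.0012]
PLAN [ 1.259 -0.792  0.031] [ 0.0005 -0.002   0.0012]
```

Emit:
servo_tool:
  moves: "0.6 0 0.03 0 -0.002 0.001 0; 1.1 -0.04 0.03 0 -0.002 0.001 0; 1.25 -0.4 0.03 0 -0.002 0.001 0; 1.28 -0.8 0.03 0 -0.002 0.001 0; 1.28 -0.8 0.03 0 -0.002 0.001 0"

```text
t: 17.88
eef_pos: [0.6158, -0.052, 0.0281]
orientation: [-0.466, 1.568, -0.623]
ft_force: [-0.4, 0.5, -1.1]
finger_gap: 0.0198
```

Emit:
servo_tool:
  moves: "0 0 0 0 0 0 0; 0 0 0 0 0 0 0"

```text
t: 18.12
eef_pos: [0.6163, -0.0485, 0.0277]
orientation: [0.184, 1.569, 0.032]
ft_force: [0.1, 0.4, -2.6]
finger_gap: 0.0196
```

```bash
python3 -c "
from h import *
st(); plan([.6098,-.079,.0255],-8.6); c,im=grab('side','d11');cv2.imwrite('pics/d11c.png',cv2.resize(im[130:290,260:420],None,fx=3.6,fy=3.6,interpolation=cv2.INTER_CUBIC))
"
```

```text
t 18.125 tcp [ 0.6163 -0.0485  0.0277] yawz -8.73 toolx [ 0.002  0.    -1.   ] F [ 0.12  0.4  -2.58] gap 0.0196 q [-0.14  0.74  0.2   1.99 -0.32  0.44  0.14]
PLAN [ 0.056 -0.779 -0.045] [-0.0022  0.002  -0.0004]
```

View pics/d11c.png

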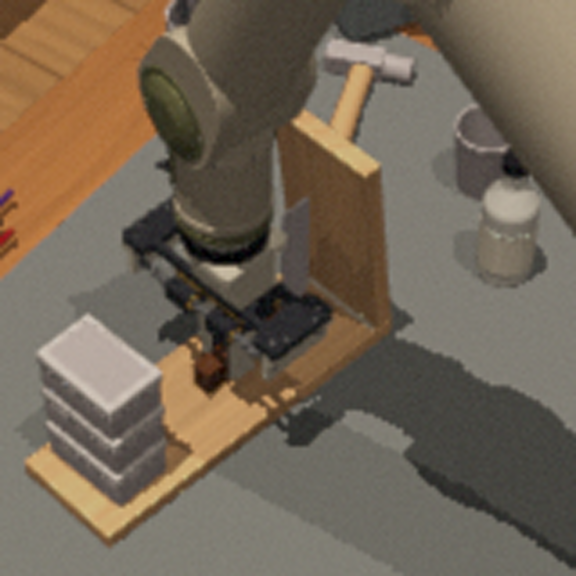

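Emit:
servo_tool:
  moves: "0.02 -0.2 -0.02 0 0.002 0 0; 0.04 -0.4 -0.03 0 0.002 0 0; 0.05 -0.5 -0.03 0 0.002 0 0; 0.05 -0.5 -0.03 0 0.002 0 0"

```text
t: 18.68
eef_pos: [0.6116, -0.0693, 0.0253]
orientation: [-2.748, 1.57, -2.902]
ft_force: [-0.1, -0.2, -1.6]
finger_gap: 0.0196
```

```bash
python3 -c "
from h import *
st(); plan([.6098,-.079,.0255],-8.6); c,im=grab('side','d12');cv2.imwrite('pics/d12c.png',cv2.resize(im[130:290,260:420],None,fx=3.6,fy=3.6,interpolation=cv2.INTER_CUBIC))
c,im=grab('scene','s12');cv2.imwrite('pics/s12c.png',cv2.resize(im[120:330,180:360],None,fx=2.8,fy=2.8,interpolation=cv2.INTER_CUBIC))
"
```

```text
t 18.675 tcp [ 0.6116 -0.0693  0.0253] yawz -8.82 toolx [-0.001 -0.    -1.   ] F [-0.13 -0.16 -1.65] gap 0.0196 q [-0.11  0.74  0.19  2.   -0.31  0.44  0.17]
PLAN [-0.005 -0.246 -0.008] [-0.0038 -0.0007  0.0003]
```

View pics/d12c.png

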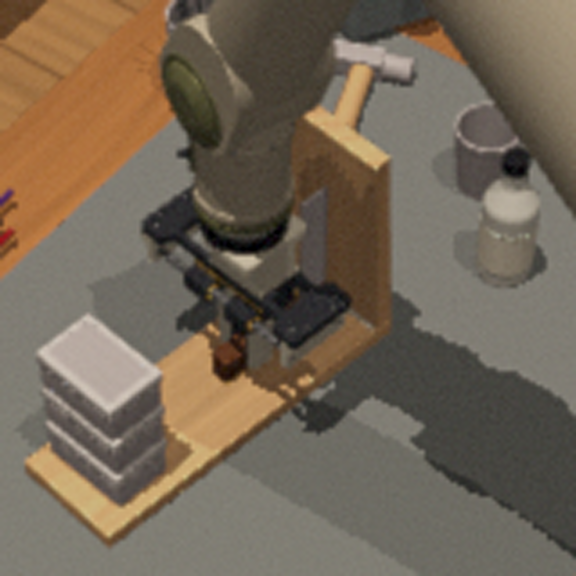

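View pics/s12c.png

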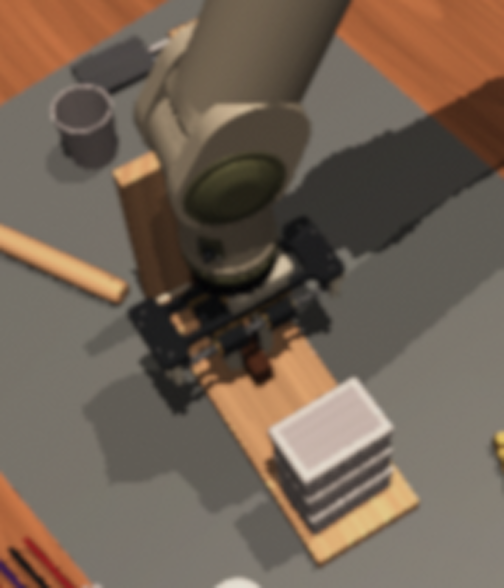

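Emit:
servo_tool:
  moves: "0 -0.1 0 0 0 0 0; 0 -0.17 0 0 0 0 0; 0 -0.17 0 0 0 0 0"

```text
t: 19.15
eef_pos: [0.6107, -0.0757, 0.0254]
orientation: [-2.698, 1.57, -2.852]
ft_force: [-0.1, 0.5, -0.9]
finger_gap: 0.0194
```

Emit:
servo_tool:
  moves: "0 -0.05 0 0 0 0 0; 0 -0.05 0 0 0 0 0"

```text
t: 19.4
eef_pos: [0.6104, -0.0775, 0.0253]
orientation: [-2.798, 1.57, -2.951]
ft_force: [0.5, 1.7, -1.7]
finger_gap: 0.0198
```

Emit:
servo_tool:
  moves: "0 -0.05 0 0 0 0 0; 0 -0.05 0 0 0 0 0"

```text
t: 19.65
eef_pos: [0.6101, -0.0794, 0.0253]
orientation: [-2.887, 1.57, -3.04]
ft_force: [0.8, 0.9, -2.9]
finger_gap: 0.0197
```

Emit:
servo_tool:
  moves: "0 -0.04 0 0 0 0 0; 0 -0.04 0 0 0 0 0"

```text
t: 19.9
eef_pos: [0.6101, -0.0795, 0.0254]
orientation: [2.084, 1.569, 1.932]
ft_force: [0.3, 5.1, -1.0]
finger_gap: 0.0197
```

```bash
python3 -c "
from h import *
for n in range(3): s=st(); c,im=grab('side','d13')
print(s['tau'])
cv2.imwrite('pics/d13c.png',cv2.resize(im[150:240,290:380],None,fx=6.4,fy=6.4,interpolation=cv2.INTER_CUBIC))
"
```

```text
t 19.9 tcp [ 0.6101 -0.0795  0.0254] yawz -8.71 toolx [-0.001  0.001 -1.   ] F [ 0.27  5.13 -1.04] gap 0.0197 q [-0.09  0.74  0.19  2.   -0.31  0.44  0.18]
t 19.95 tcp [ 0.6101 -0.0795  0.0254] yawz -8.71 toolx [-0.001  0.001 -1.   ] F [ 0.96  6.11 -1.33] gap 0.0196 q [-0.09  0.74  0.19  2.   -0.31  0.44  0.18]
t 20.0 tcp [ 0.6101 -0.0795  0.0254] yawz -8.7 toolx [-0.001  0.001 -1.   ] F [ 0.98  4.9  -1.28] gap 0.0195 q [-0.09  0.74  0.19  2.   -0.31  0.44  0.18]
[ 3.25816981e+00 -7.29970908e+01  8.67028981e+00 -1.23790428e+01
  7.30800759e-01 -3.36137395e-01  6.20927825e-02]
```

View pics/d13c.png

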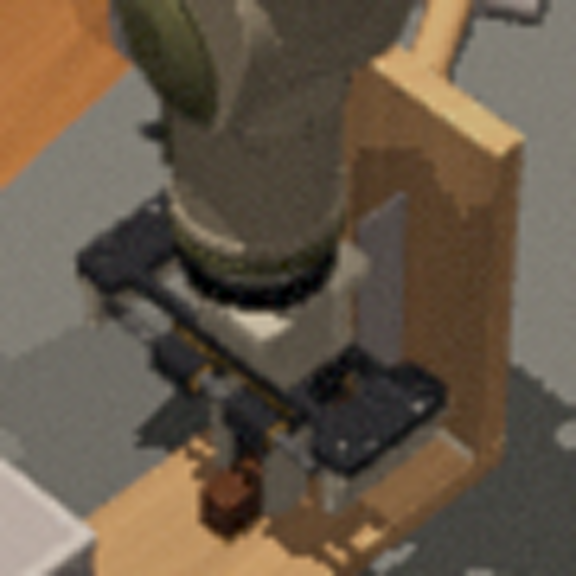

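Emit:
servo_tool:
  moves: "0.03 0 0 0 0 0 0; 0.06 0 0 0 0 0 0; 0.06 0 0 0 0 0 0"

```text
t: 20.42
eef_pos: [0.6102, -0.0795, 0.0245]
orientation: [1.545, 1.569, 1.393]
ft_force: [-3.0, 6.4, 16.2]
finger_gap: 0.0196
```

```bash
python3 -c "
from h import *
for n in range(3): s=st(); c=imaging.read_camera('scene')
"
```

```text
t 20.425 tcp [ 0.6102 -0.0795  0.0245] yawz -8.72 toolx [ 0.     0.002 -1.   ] F [-3.01  6.44 16.18] gap 0.0196 q [-0.08  0.74  0.19  2.   -0.31  0.43  0.18]
t 20.475 tcp [ 0.6103 -0.0795  0.0245] yawz -8.71 toolx [ 0.     0.002 -1.   ] F [-3.33  5.77 16.33] gap 0.0195 q [-0.08  0.74  0.19  2.   -0.31  0.43  0.18]
t 20.525 tcp [ 0.6103 -0.0795  0.0245] yawz -8.71 toolx [ 0.     0.002 -1.   ] F [-3.53  5.86 16.01] gap 0.0194 q [-0.08  0.74  0.19  2.   -0.31  0.43  0.18]
```

```bash
python3 -c "
from h import *
c,a=grab('side','d14'); c,b=grab('scene','s14');c,w=grab('wrist','w14')
cv2.imwrite('pics/d14c.png',cv2.resize(a[150:290,260:390],None,fx=4.2,fy=4.2,interpolation=cv2.INTER_CUBIC))
cv2.imwrite('pics/s14c.png',cv2.resize(b[150:330,200:340],None,fx=3.3,fy=3.3,interpolation=cv2.INTER_CUBIC))
for n,cc in (('side',info('side')),('scene',info('scene'))):
  for z in (.018,.238): print(n,z,[proj(cc,np.array([.595,-.175,z])+k*np.array([.988,-.153,0])*.055).round(1) for k in(-1,1)])
"
```

```text
side 0.018 [array([364.6, 220. ]), array([340.6, 201.7])]
side 0.238 [array([367.1, 172.7]), array([340.9, 153.9])]
scene 0.018 [array([265.7, 210.5]), array([232. , 228.5])]
scene 0.238 [array([258.5, 162.7]), array([218.7, 182.6])]
```

View pics/d14c.png

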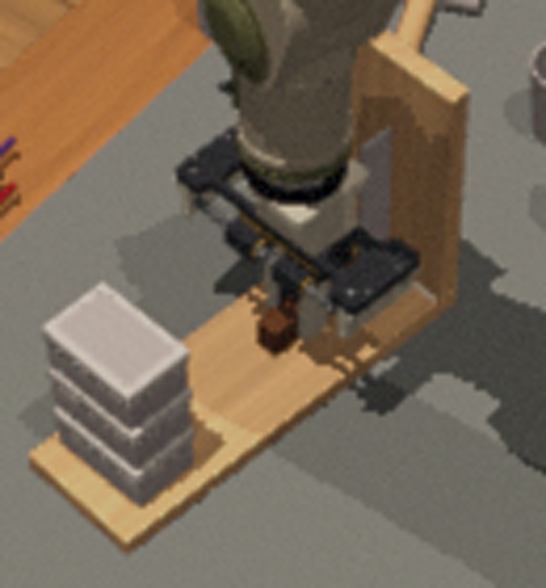

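View pics/s14c.png

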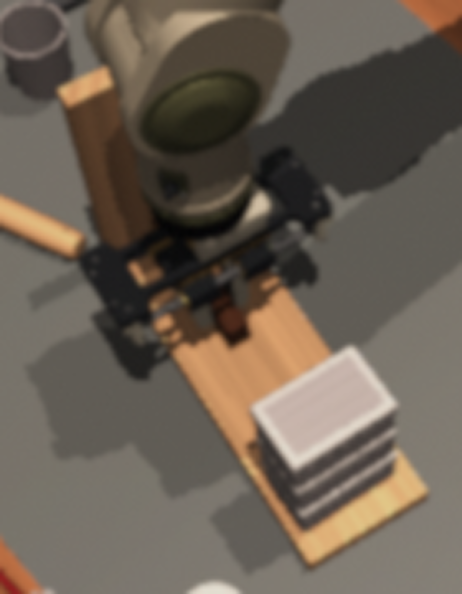

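View pics/w14.png

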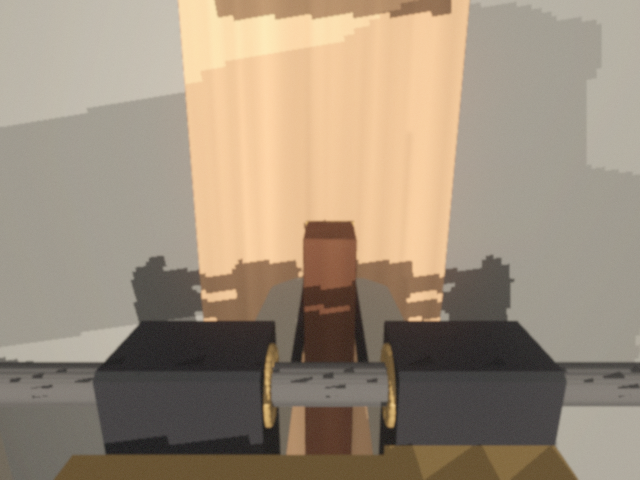

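```bash
python3 -c "
from h import *
a=cv2.imread('pics/d14.png')[150:235,340:380];b=cv2.imread('pics/s14.png')[160:240,205:265]
a0=cv2.imread('pics/side0.png')[150:235,340:380]
A=cv2.resize(a,None,fx=7,fy=7,interpolation=cv2.INTER_CUBIC);B=cv2.resize(b,None,fx=7,fy=7,interpolation=cv2.INTER_CUBIC)
h=max(A.shape[0],B.shape[0]);p=lambda x:cv2.copyMakeBorder(x,0,h-x.shape[0],0,0,cv2.BORDER_CONSTANT)
cv2.imwrite('pics/z14.png',np.hstack([p(A),p(B)])); print(A.shape)
"
```

```text
(595, 280, 3)
```

View pics/z14.png

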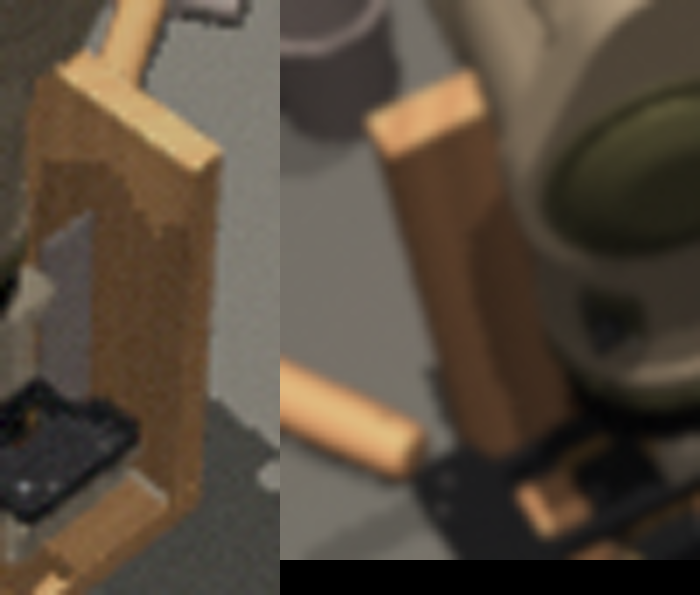

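Emit:
servo_tool:
  moves: "0 0 0 0 0 0 0; 0 0 0 0 0 0 0; 0 0 0 0 0 0 0; 0 0 0 0 0 0 0"

```text
t: 21.22
eef_pos: [0.6103, -0.0795, 0.0245]
orientation: [1.528, 1.569, 1.376]
ft_force: [-3.2, 5.5, 15.7]
finger_gap: 0.0198
```

```bash
python3 -c "
from h import *
st(); print(ctrl.job_done()); st()
"
```

```text
t 21.225 tcp [ 0.6103 -0.0795  0.0245] yawz -8.71 toolx [ 0.     0.002 -1.   ] F [-3.25  5.47 15.72] gap 0.0198 q [-0.08  0.74  0.19  2.   -0.31  0.43  0.18]
the job is handed in; nothing more can be done
None
the job is handed in; nothing more can be done
```

I stacked tin_c and then tin_b on tin_a and let go. I then pressed the try square into the corner and handed the job in at 21.2 s, still gripping it.

- **Force:** at hand-in the square held about 5.5 N against the upright and about 16 N down on the board. These are wrist readings; I have no separate contact force for each surface.
- **Fit in the corner:** the height of the grip matched the foot lying flat on the board to within about 0.1 mm. The arm hit a stiff stop within about 1 mm of where I expected the heel to meet the corner. The tool was tilted about 2 mrad from vertical, and its yaw was within about 0.2° of the board's.
- **Column and board:** in the pictures the tin column looks square and stayed put. The board's end was within about a pixel of its earlier position, so I saw no shove.
- **Bystanders:** the ones in view looked undisturbed, but I did not measure them.
- **Upright angle (least certain):** the scene view puts it square to about 0.01 rad. The side view disagreed by about 2 px, which is more than it can resolve at the 0.02 rad limit.
- **Arm and upright:** I could only judge by eye that the arm's upper links are clear of the upright, because the wrist sensor would not feel a touch there.

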